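Clamp the package and hold the curing lamp over it

TASK

Gently swing the open window clamp of the work holder down until its tongue rests fully in its catch. Then take the cordless curing lamp out of its dock by the handle, carry it over the strip magazine that stands between, and finish holding it level and still, centred over the clamp's window and lined up lengthwise with it, with its glass hovering about 10 mm above the clamp. The adhesive is wet: the lamp must never touch the holder or the clamp, nothing else on the bench may be disturbed, and the program ends with the lamp still held there in the gripper.

Things in the scene. Friction and masses are not known exactly. Their poses are not given: they have to be found in the camera images.
- holder: Work holder, fixed: dark base plate 150 (x) x 100 (y) x 12 mm, anvil with a white package 26 x 42 mm on it. Origin under the anvil's centre at bench height; x from the catch (robot's side) to the hinge, y along the hinge pin, z up. Catch: notched post at x = -60 mm, cheeks 60 mm high beside the tongue; hinge ears at x = 56, also 60 high; between them, closed, nothing over 56 mm. Bears the clamp.
- clamp (a joint): Angle (rad) of the hinged steel window clamp: 0 closed, flat over the package, tongue resting in the catch (end stop); grows as it opens upward, 1.45 fully open. Stiff hinge: stays where left; 1 to 2 N at the tab moves it. Plate 5 mm thick, 80 mm wide, window 54 (y) x 43 (x) mm; then a tongue 24 mm wide and a ribbed finger tab 28 x 34 mm at the free end, past the catch towards the robot.
- clamp_tab (a point): Centre of the upper face (on top when closed) of the clamp's finger tab; moves with the clamp. At joint angle a it lies 144 cos a - 3 sin a mm from the hinge pin towards the holder's -x and 144 sin a + 3 cos a mm above the pin. z axis: normal of that face. Closed: 56 mm above the bench, 88 mm from the holder's centre. Push here from above and behind (hinge side).
- clamp_hinge (a point): Middle of the clamp's hinge pin, 56 mm along the holder's x from its origin and 53 mm above the bench; the pin runs along the holder's y. Fixed in the holder.
- window (a point): The target: centre of the clamp's window when closed, at the level of the closed clamp's upper face, 56 mm above the bench; straight above the holder's origin, axes as the holder's. Fixed in the holder.
- lamp: Cordless curing lamp, face down in its dock: grey box 54 (x) x 130 (y) x 28 (z) mm with the glass in its underside, cooling fins up to 33 mm and a black bridge handle on top. Origin at the centre of the underside, x across, y lengthwise, z up. Mass 0.2 to 0.45 kg, balanced under the middle of the handle.
- lamp_grip (a point): Centre of the lamp's handle bar, where it is to be grasped from above: 70 mm above the lamp's underside. The bar runs along the lamp's y, 104 mm long over all, 18 mm wide (x), 16 mm high, with 29 mm of room under it over the fins for 76 mm between its posts. Lamp axes.
- lamp_face (a point): Centre of the glass in the lamp's underside (the lamp's origin); lamp axes.
- dock: Black charging dock of the lamp, fixed to the bench: 76 (x) x 152 (y) mm, floor 10 mm high under the lamp, rim 18 mm high around it with 3 mm of play. Origin under its centre at bench height.
- magazine: Aluminium strip magazine standing loose on the bench between the dock and the holder: slotted box 230 (x) x 76 (y) x 120 (z) mm, 0.95 kg. Origin under its centre. An obstacle: carry the lamp over it, leave it alone.
- dispenser: Bystander: white solvent pump bottle, diameter 68, height 125 mm. Origin under its centre.
- spool: Bystander: aluminium bonding-wire spool standing on its end, diameter 58, height 32 mm. Origin under its centre.
- trays: Bystander: stack of black chip trays, 51 x 51 x 21 mm. Origin under its centre.
- syringe: Bystander: capped amber adhesive syringe lying along its x, 109 mm long, 25 mm high. Origin under its middle.
- swabs: Bystander: clear jar of swabs, diameter 62, jar 72 mm high, sticks to 120 mm. Origin under its centre.
- tweezers: Bystander: steel tweezers lying along their x, 125 mm long, 9 mm high. Origin under the middle.
There are look-alikes about, which are no part of the job. What is shaped like the lamp but blue is not meant.

How it is judged (in metres and radians):
On the way, in this order (a step that is already met when the one before it is completed fails the run):
1. the window clamp is closed, its tongue resting in the catch, while the lamp is still in its dock (value of joint clamp below 0.05 rad and height (world z) of lamp_face below 0.02 m), for 0.2 s.
2. the lamp is carried over the magazine (height (world z) of lamp_face above 0.12 m and contact force between the fingers and lamp above 0.5 N and x of lamp_face in the frame of magazine between -0.17 and 0.17 m and y of lamp_face in the frame of magazine between -0.05 and 0.05 m), for 0.02 s.
At the end, for the whole second after the job is handed in: Clamp within 0.05 rad of closed; gripper holds the lamp still, clear of holder and magazine: glass centre within 10 mm sideways of the window centre and 3 to 20 mm above the closed clamp, lengthwise within 0.15 rad of the window (either way round), tilt under 0.1 rad (value of joint clamp below 0.05 rad and z of lamp_face in the frame of window between 0.003 and 0.02 m and horizontal distance between lamp_face and window below 0.01 m and angle between the y axis of lamp_face and the y axis of window, either way round below 0.15 rad and angle between lamp_face's own z axis and vertical below 0.1 rad and linear speed of lamp below 0.02 m/s and contact force between the fingers and lamp above 0.5 N and contact force between each of lamp, the arm and holder below 0.05 N and contact force between lamp and magazine below 0.05 N); the arm keeps its last pose, push and grip.
It fails at once if the clamp is slammed (faster than 3 rad/s) (velocity of joint clamp below -3 rad/s).
It fails at once if the lamp touches the holder or its clamp (contact force between lamp and holder above 0.3 N).
It fails at once if the magazine is moved or struck with the lamp (distance of magazine from where it was at the start of the episode above 0.01 m or contact force between lamp and magazine above 0.3 N).
It fails at once if another bystander is disturbed (moved more than 15 mm) (distance of any of dispenser, spool, trays, syringe, swabs, tweezers from where it was at the start of the episode above 0.015 m).
It also fails if it takes over 59 s, if anything falls off the work surface, if the arm or the gripper's body presses on something with over 40 N, if the wrist force passes 120 N, or if a joint passes its speed limit or range.

ROBOT

A 7-joint arm with a two-finger parallel gripper is mounted at the origin on the work surface. World frame = base frame: x ahead of the robot, y to its left, z up, the work surface at z = 0. Lengths are in mm, angles in rad, forces in N, time in s.
With the tool pointing down it reaches from about 425 to 875 mm from the base axis. Payload 4.7 kg.
Tool frame: the origin (TCP) lies midway between the tips of the shut fingers; the grasp point (between the pads) lies 19 mm behind it (ctrl.grip_depth is the distance from the TCP to the grasp point, in mm); z points along the fingers, y is the direction in which the jaws open and shut (so a half turn about z gives the same grasp; the last joint's range is limited). The gripper opens to 85 mm and grips with 20 to 120 N. Pads are 22 mm wide; open, the fingers measure 114 mm over their backs; the gripper's body (76 mm by 85 mm) begins 54 mm behind the grasp point. The pads swing forward as they close: fully open they stand 13 mm farther back than shut.
Start: joints at [-1.294, 0.321, -0.07, 1.45, 0.023, 1.371, -0.057], TCP at [168.887, 627.696, 231.349] pointing down, gripper open.
Joint ranges: [-2.86, 2.86], [-0.3, 2.09], [-1.38, 1.24], [0.06, 2.45], [-1.56, 4.7], [0.09, 2.05], [-2.69, 2.69]. Speed limits (rad/s): [2.57, 2.57, 3.14, 3.14, 3.14, 3.14, 3.14].

INTERFACE

Orientations are given as a rotation vector (axis times angle).
In Python, from station import ctrl gives the robot as it stands.
- The arm moves only by the tool play_rows, never from a script. Its argument "deltas" is a list of rows, each an object of numbers: "x", "y", "z": the shift along the world's x, y, z in mm; "ax", "ay", "az": the turn, a rotation vector about the world's x, y, z in rad; "fingers": the opening, from 0 (shut) to 1 (fully open). A call has 1 to 5 rows; each row is the pose to reach, as a shift and turn from the pose commanded when the call began; what a row does not reach only later rows make up. A row lasts 1/12 s, in which the tool goes at most 41.7 mm and 7.16 degrees, less where a joint would pass 70% of its speed; a pose out of reach is approached as far as the arm can. A call with a gripper value outside its range is refused whole. The fingers move at their own pace and stop on an object; "newtons" is the grip in N (left out, the last holds). Time passes only in rows, so rows that repeat a pose let the fingers close. It gives the time, the measured TCP pose, the force and the opening at its end, in the units of the state.
- ctrl.observe(): the state, without advancing time (a new reading comes with each control period).
- ctrl.get_image(name): name is "scene" or "top"; returns the picture (480x640x3 uint8, red, green, blue); there is no depth.
- ctrl.calibration(name): a dict with "vfov" (degrees; the focal length in pixels is half the picture's height over the tangent of half this angle, whatever the lens; pixels are square), "cx", "cy" (the principal point, pixels), "world_from_camera" (4x4, takes a point from camera to world coordinates). Camera axes: x right, y down, z forward; pixel columns grow to the right and rows downward; lengths in mm; the calibration is good to about 2 mm. A picture is of the moment at which its call begins. calibration takes no time and is no camera call.
- ctrl.job_done(): hands the job in, once; it reports no verdict.
The state is a dict: "t": time; "joints": joint angles; "qvel": joint speeds; "tau": joint torques, N m; "tcp_pos": TCP position; "tool_rot": TCP orientation; "force": force on the tool from outside, world axes, zero at the start; "moment": the same for the moment, N m; "gripper_width": finger opening in mm.
Only numpy, scipy, OpenCV 4.12 (cv2) and the standard library are available. Lean on these libraries where they do the work, as an engineer would, in place of code of your own. Each camera call takes 0.05 s, during which the arm holds its last target.

## Working session

There is one attempt and no reset: what is moved stays moved. The work goes in short steps, Python scripts to look and compute and a tool call to move; the robot and the scene stay as the last step left them, time stands still between calls to the robot, and variables do not carry over. Pictures are saved under pics/ and viewed, and the job is handed in when it is done.

Besides the shell and the picture viewer there is one more tool, called after "Request:" as name(argument=value, ...) on one line, values as JSON. play_rows: Moves the arm, as the interface text tells. Its arguments: {"type":"object","properties":{"deltas":{"type":"array"},"newtons":{"type":"number"}},"required":["deltas"]}

```bash
ls; mkdir -p pics
python3 - <<'E'
from station import ctrl
import cv2
for n in ("scene","top"):
    im=ctrl.get_image(n); cv2.imwrite(f"pics/{n}0.png",im[:,:,::-1])
    c=ctrl.calibration(n); print(n,c)
print(ctrl.observe()); print(ctrl.grip_depth)
E
```

```text
pics
scene {'vfov': 49.48053744407703, 'cx': 321.97187889222477, 'cy': 240.48222432425231, 'world_from_camera': array([[ 6.95723088e-01,  5.87783478e-01, -4.12892199e-01,
         1.12564115e+03],
       [ 7.18283441e-01, -5.74231001e-01,  3.92845588e-01,
        -5.06602847e+02],
       [-6.18735409e-03, -5.69885375e-01, -8.21700904e-01,
         1.17300905e+03],
       [ 0.00000000e+00,  0.00000000e+00,  0.00000000e+00,
         1.00000000e+00]])}
top {'vfov': 46.708285324090156, 'cx': 314.677314576699, 'cy': 248.63033627075382, 'world_from_camera': array([[-3.48790278e-03, -9.89560242e-01,  1.44077627e-01,
         3.51514681e+02],
       [-9.99989094e-01,  3.89897395e-03,  2.57087008e-03,
         4.47562873e+00],
       [-3.10578574e-03, -1.44067089e-01, -9.89563049e-01,
         1.71489939e+03],
       [ 0.00000000e+00,  0.00000000e+00,  0.00000000e+00,
         1.00000000e+00]])}
{'t': 0.1, 'joints': array([-1.29391567,  0.321732  , -0.07008594,  1.451602  ,  0.02259484,
        1.37081745, -0.05690269]), 'qvel': array([-0.00098335, -0.00046037, -0.00067403, -0.00213678,  0.00022094,
       -0.00123284, -0.00127244]), 'tau': array([-5.11130420e-04, -4.94880116e+01, -3.84106664e-01, -3.15208983e+01,
        1.30600948e-02,  7.54951034e-03, -2.39287395e-06]), 'tcp_pos': array([168.76051332, 627.1818619 , 230.31925387]), 'tool_rot': array([-4.11528570e-01, -3.11437885e+00,  2.77452368e-03]), 'force': array([ 0.82655802, -1.20285422, -0.12584412]), 'moment': array([-0.01893718, -0.01001418,  0.03421827]), 'gripper_width': 85.56215209055964}
18.700000000000003
```

View pics/scene0.png

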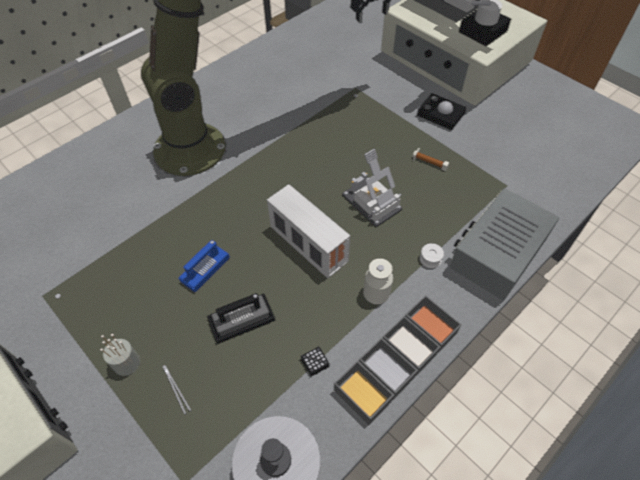

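View pics/top0.png

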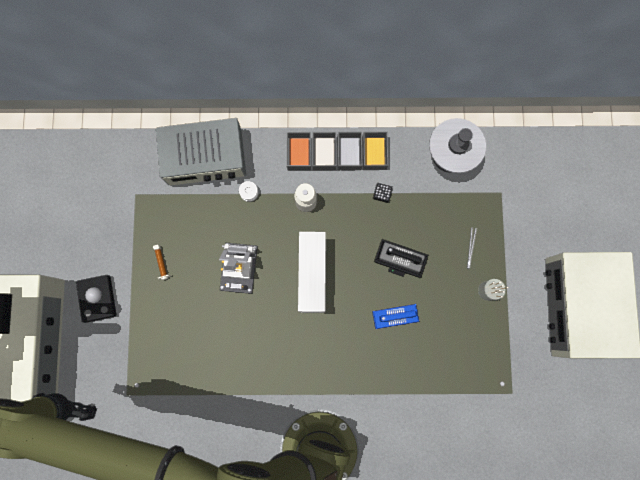

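The scene view shows the lamp in its black dock at (241,316), the blue look-alike at (204,266), the magazine at (308,230) and the holder with its open clamp at (374,190). In the top view the same things are at lamp (402,258), blue (396,316), magazine (312,272) and holder (238,268). The grey/black lamp in the dock fits the description. I'll confirm it with enlarged crops.

Run:
```python
import cv2,numpy as np
s=cv2.imread("pics/scene0.png");t=cv2.imread("pics/top0.png")
def crop(im,x0,y0,w,h,f):return cv2.resize(im[y0:y0+h,x0:x0+w],None,fx=f,fy=f,interpolation=cv2.INTER_CUBIC)
cv2.imwrite("pics/c1.png",np.vstack([np.hstack([crop(t,200,230,80,70,5),crop(t,365,225,80,70,5)])]))
cv2.imwrite("pics/c2.png",np.hstack([crop(s,335,140,80,90,5),crop(s,200,280,80,90,5)]))
```

```text
(no output)
```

View pics/c1.png

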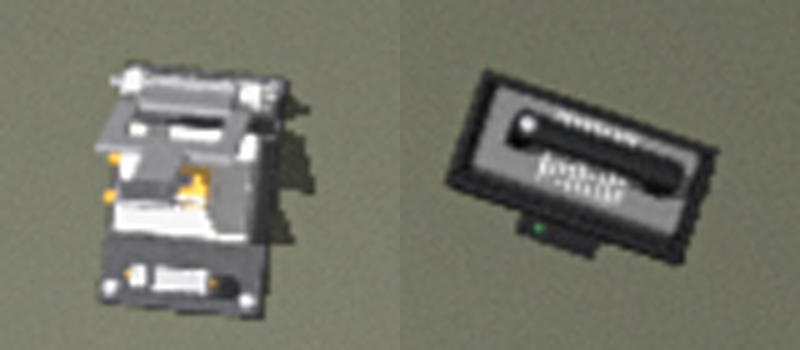

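View pics/c2.png

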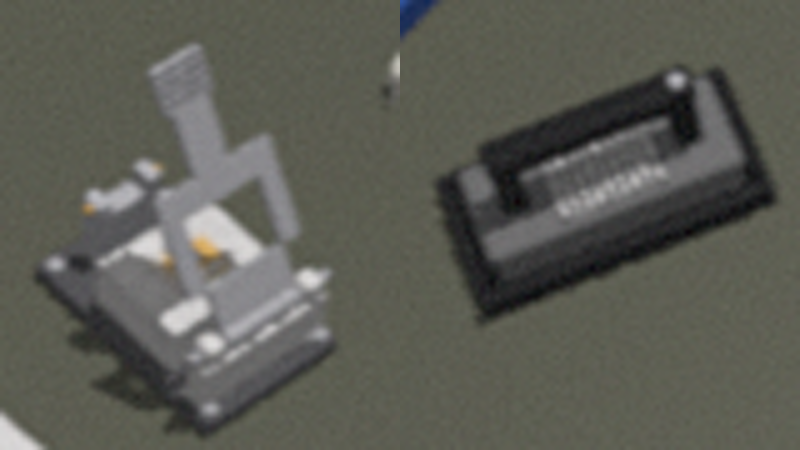

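Confirmed: the grey lamp with black bridge handle sits in the black dock (top view 402,258), and the holder's clamp stands open with its tab towards the robot. Next I'll measure.

```bash
cat > h.py <<'E'
import numpy as np,cv2
from station import ctrl
C={n:ctrl.calibration(n) for n in("scene","top")}
def ray(n,u,v):
    c=C[n];f=240/np.tan(np.radians(c["vfov"]/2));T=c["world_from_camera"]
    return T[:3,3],T[:3,:3]@np.array([(u-c["cx"])/f,(v-c["cy"])/f,1])
def onz(n,uv,z):
    o,d=ray(n,*uv);return o+d*(z-o[2])/d[2]
def proj(n,p):
    c=C[n];f=240/np.tan(np.radians(c["vfov"]/2));T=c["world_from_camera"]
    q=T[:3,:3].T@(np.asarray(p,float)-T[:3,3]);return np.array([c["cx"]+f*q[0]/q[2],c["cy"]+f*q[1]/q[2]])
def tri(a,b):
    o1,d1=ray("scene",*a);o2,d2=ray("top",*b);d1=d1/np.linalg.norm(d1);d2=d2/np.linalg.norm(d2)
    s=np.linalg.lstsq(np.stack([d1,-d2],1),o2-o1,rcond=None)[0]
    p,q=o1+s[0]*d1,o2+s[1]*d2;return (p+q)/2,np.linalg.norm(p-q)
E
python3 - <<'E'
from h import *
im={n:cv2.imread(f"pics/{n}0.png") for n in C}
for n,b in(("top",(365,225,445,295)),("scene",(195,280,285,350))):
    x0,y0,x1,y1=b
    sub=im[n][y0:y1,x0:x1].astype(int)
    # not-mat: mat is greenish (g > b noticeably)
    hsv=cv2.cvtColor(im[n],cv2.COLOR_BGR2HSV)[y0:y1,x0:x1]
    if n=="top": print("mat",sub[3,3],hsv[3,3],"dock",sub[30,20], )
    m=((hsv[...,1]<35)|(hsv[...,2]<50)).astype(np.uint8)
    m=cv2.morphologyEx(m,cv2.MORPH_CLOSE,np.ones((5,5)))
    cv2.imwrite(f"pics/m_{n}.png",cv2.resize(m*255,None,fx=5,fy=5,interpolation=0))
    if n=="top":
        m=cv2.morphologyEx(m,cv2.MORPH_OPEN,cv2.getStructuringElement(2,(19,19)))
    cs=max(cv2.findContours(m,0,2)[0],key=cv2.contourArea)
    r=cv2.minAreaRect(cs);bx=cv2.boxPoints(r)+[x0,y0];print(n,r,bx.round(1).tolist())
    if n=="top":
        P=np.array([onz(n,p,18)[:2] for p in bx]);print(P.round(1),P.mean(0),[np.linalg.norm(P[i]-P[i-1]) for i in range(4)])
E
python3 - <<'E'
import cv2,numpy as np
s=cv2.imread("pics/scene0.png");t=cv2.imread("pics/top0.png")
def g(im,x0,y0,w,h,f,o):
    c=cv2.resize(im[y0:y0+h,x0:x0+w],None,fx=f,fy=f,interpolation=cv2.INTER_CUBIC)
    for k in range(0,w,10):
        cv2.line(c,(k*f,0),(k*f,h*f),(0,255,255),1);cv2.putText(c,str(x0+k),(k*f+2,9),0,.35,(255,255,255))
    for k in range(0,h,10):
        cv2.line(c,(0,k*f),(w*f,k*f),(0,255,255),1);cv2.putText(c,str(y0+k),(2,k*f+10),0,.35,(255,255,255))
    cv2.imwrite("pics/"+o,c)
g(t,210,230,60,70,8,"g_ht.png");g(s,335,140,75,85,7,"g_hs.png");g(t,370,230,70,55,10,"g_lt.png");g(s,200,285,80,60,10,"g_ls.png")
E
```

```text
mat [ 97 116 111] [ 38  42 116] dock [138 138 139]
top ((34.77705001831055, 36.34754180908203), (50.36808395385742, 32.87691879272461), 21.370620727539062) [[370.3, 267.5], [382.3, 236.9], [429.2, 255.2], [417.2, 285.8]]
[[ 539.5 -161.7]
 [ 634.5 -200.5]
 [ 576.7 -343.6]
 [ 482.5 -303.9]] [ 558.31087085 -252.4212144 ] [np.float64(153.1392606999626), np.float64(102.68566808072414), np.float64(154.35169991228503), np.float64(102.18090878518812)]
scene ((44.5, 34.5), (69.0, 89.0), 90.0) [[195.0, 280.0], [284.0, 280.0], [284.0, 349.0], [195.0, 349.0]]
```

View pics/g_ht.png

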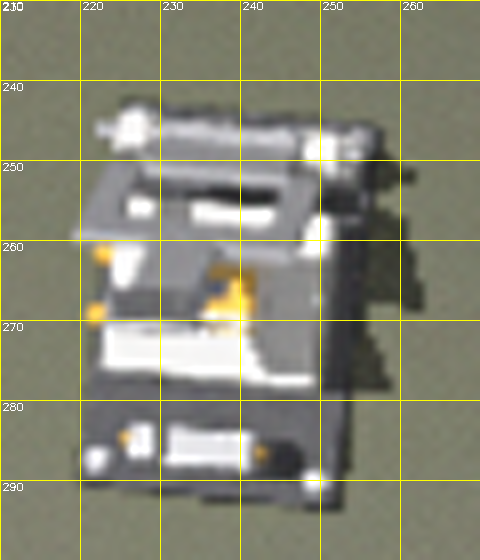

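View pics/g_hs.png

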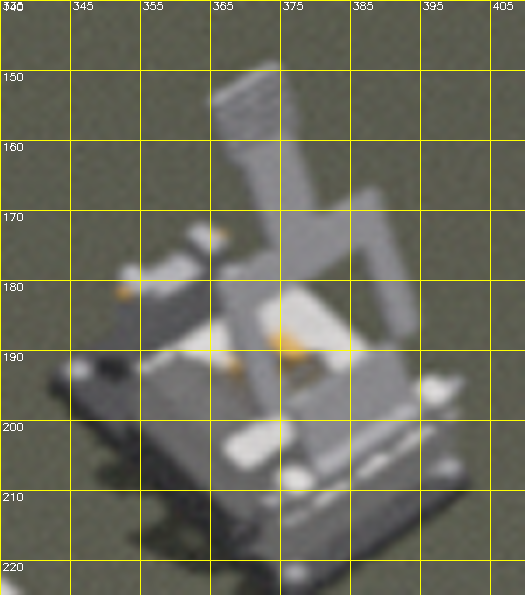

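View pics/g_lt.png

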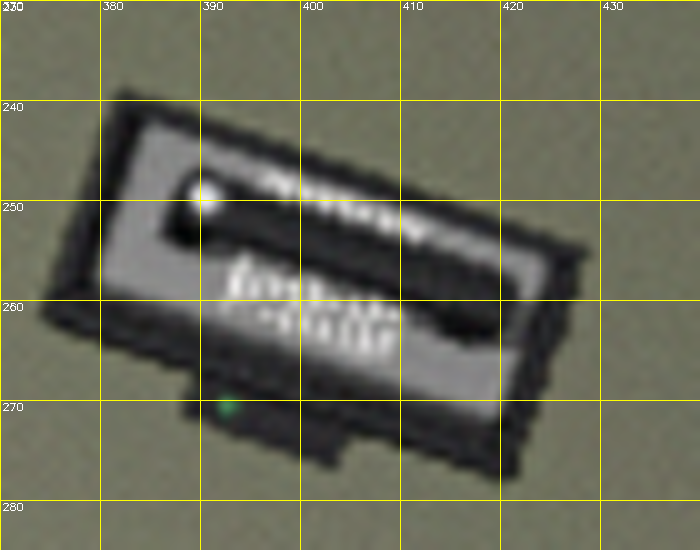

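View pics/g_ls.png

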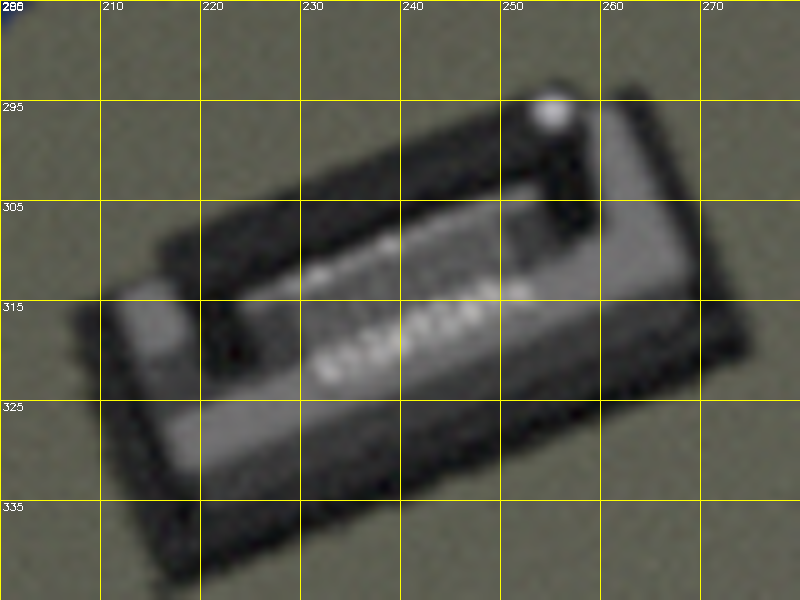

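Run:
```python
from h import *
def quad(n,z,L):
    P=np.array([onz(n,p,z)[:2] for p in L]);return P
def rep(t,P):
    print(t,P.round(1).tolist(),"c",P.mean(0).round(1),"sides",[round(float(np.linalg.norm(P[i]-P[i-1])),1) for i in range(len(P))],"dirs",[round(float(np.arctan2(*(P[i]-P[i-1])[::-1])),3) for i in range(len(P))])
rep("lampbody",quad("top",38,[(384.5,241.8),(424.5,256),(419.5,271.5),(380,258.5)]))
rep("dockrim",quad("top",18,[(382,239),(428.5,254.5),(421,278),(374,262)]))
rep("dockscene",quad("scene",18,[(217.5,343),(275,319),(262.5,294),(208,316)]))
rep("lampscene",quad("scene",38,[(218.5,332),(269,312)]))
# handle
print("knob",tri((255,296),(390.5,250)))
rep("base",quad("top",12,[(219.5,290.5),(252.7,293.5),(257,245.5),(224,243)]))
rep("baseS",quad("scene",12,[(342.5,193.5),(376,224),(402,208)]))
rep("screwT",quad("top",13,[(222,287.5),(249,290)]))
rep("screwS",quad("scene",13,[(345.8,193),(377,222),(399,207)]))
print("tip-left",tri((374.5,149.5),(223,269.5)));print("tip-right",tri((365.3,154),(236.5,270)))
```

```text
lampbody [[615.9, -204.4], [571.7, -325.1], [524.4, -308.4], [564.6, -189.6]] c [ 569.1 -256.9] sides [53.4, 128.5, 50.1, 125.4] dirs [-0.28, -1.922, 2.803, 1.245]
dockrim [[627.8, -199.4], [578.9, -341.4], [506.5, -316.1], [556.3, -173.3]] c [ 567.4 -257.6] sides [76.1, 150.3, 76.8, 151.3] dirs [-0.35, -1.902, 2.805, 1.235]
dockscene [[584.8, -338.5], [632.8, -199.1], [558.4, -175.9], [511.8, -311.7]] c [ 571.9 -256.3] sides [77.8, 147.5, 77.9, 143.5] dirs [-0.352, 1.239, 2.84, -1.902]
lampscene [[573.5, -322.6], [617.1, -202.5]] c [ 595.3 -262.6] sides [127.7, 127.7] dirs [-1.919, 1.223]
knob (array([ 584.14088909, -213.81958508,   89.0800633 ]), np.float64(3.3298100721276014))
base [[471.0, 301.0], [461.4, 199.1], [610.0, 187.6], [618.2, 290.1]] c [540.1 244.5] sides [147.7, 102.3, 149.0, 102.8] dirs [3.068, -1.664, -0.077, 1.49]
baseS [[464.9, 206.0], [607.0, 194.3], [620.2, 288.5]] c [564.  229.6] sides [175.8, 142.5, 95.2] dirs [-2.653, -0.083, 1.431]
screwT [[480.0, 293.3], [472.1, 210.5]] c [476.1 251.9] sides [83.3, 83.3] dirs [1.475, -1.667]
screwS [[470.9, 213.6], [604.7, 200.7], [612.4, 284.5]] c [562.6 232.9] sides [158.3, 134.4, 84.1] dirs [-2.677, -0.096, 1.479]
tip-left (array([517.60769511, 263.14827552, 187.597794  ]), np.float64(3.0422112996710164))
tip-right (array([516.32087109, 225.97520461, 196.31469455]), np.float64(6.691998740043581))
```

```bash
cat >> h.py <<'E'
O=np.array([541.5,246.5]);YAW=-0.085
def H(x,y,z,O=None):
    o=globals()['O'] if O is None else O
    c,s=np.cos(YAW),np.sin(YAW);return np.array([o[0]+c*x-s*y,o[1]+s*x+c*y,z])
E
python3 - <<'E'
from h import *
im={n:cv2.imread(f"pics/{n}0.png") for n in C}
def cl(a,s,y,h=3):return H(56-s*np.cos(a)+h*np.sin(a),y,53+s*np.sin(a)+h*np.cos(a))
out=[]
for n,(x0,y0,w,h) in (("top",(205,230,65,75)),("scene",(335,140,75,90))):
    f=6;c=cv2.resize(im[n][y0:y0+h,x0:x0+w],None,fx=f,fy=f,interpolation=cv2.INTER_CUBIC)
    def L(pts,col):
        p=[((proj(n,q)-[x0,y0]+.5)*f).astype(int) for q in pts]
        cv2.polylines(c,[np.array(p)],True,col,1)
    L([H(x,y,12) for x,y in((-75,-50),(75,-50),(75,50),(-75,50))],(0,255,0))
    L([H(56,-50,53),H(56,50,53)],(0,0,255))
    for a,col in((1.05,(255,255,0)),(1.15,(255,0,255))):
        L([cl(a,158,-17),cl(a,158,17),cl(a,130,17),cl(a,130,-17)],col)
        L([cl(a,77.5-0,-27),cl(a,77.5,27),cl(a,34.5,27),cl(a,34.5,-27)],col)
    out.append(cv2.resize(c,(int(w*540/h),540)))
cv2.imwrite("pics/ov.png",np.hstack(out)[:, :800])
E
```

```text
(no output)
```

View pics/ov.png

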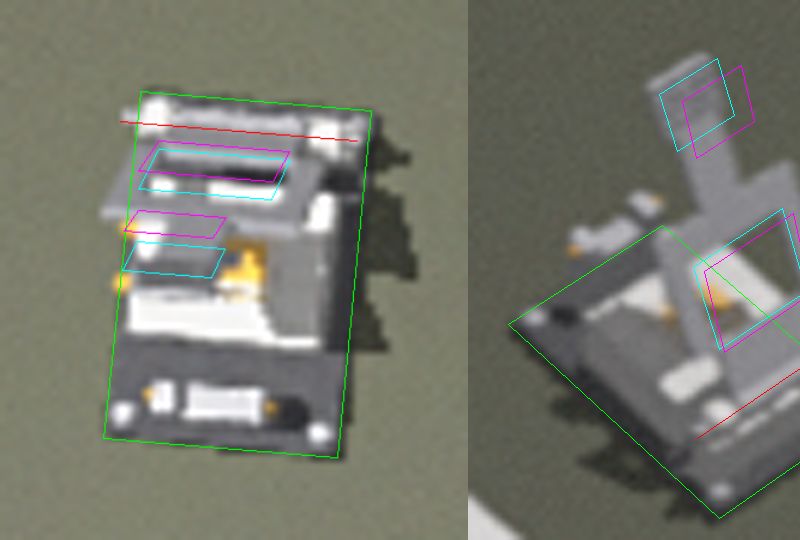

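Overlay: the base outline (green) agrees in both views, and the clamp's opening angle is about 1.0 rad. Next I shut the fingers and go behind and above the tab.

Request:
play_rows(deltas=[{"x":70,"y":-68,"z":18,"az":0.09,"fingers":0},{"x":140,"y":-136,"z":18,"az":0.18,"fingers":0},{"x":140,"y":-136,"z":18,"az":0.18,"fingers":0},{"x":200,"y":-195,"z":18,"az":0.18,"fingers":0},{"x":200,"y":-195,"z":18,"az":0.18,"fingers":0}], newtons=60)

```text
invalid input
```

Request:
play_rows(deltas=[{"x":196,"y":-187,"fingers":0},{"x":196,"y":-187,"fingers":0},{"x":196,"y":-187,"fingers":0},{"x":196,"y":-187,"fingers":0},{"x":196,"y":-187,"fingers":0}])

```text
invalid input
```

Request:
play_rows(deltas=[{"x":70,"y":-68,"z":18,"ax":0,"ay":0,"az":0.09,"fingers":0},{"x":140,"y":-136,"z":18,"ax":0,"ay":0,"az":0.18,"fingers":0},{"x":140,"y":-136,"z":18,"ax":0,"ay":0,"az":0.18,"fingers":0},{"x":200,"y":-195,"z":18,"ax":0,"ay":0,"az":0.18,"fingers":0},{"x":200,"y":-195,"z":18,"ax":0,"ay":0,"az":0.18,"fingers":0}], newtons=60)

```text
t: 0.52
tcp_pos: [318.5, 481.2, 246.9]
tool_rot: [-0.13, -3.139, 0.0]
force: [1.4, 0.2, 0.2]
gripper_width: 25.2
```

Request:
play_rows(deltas=[{"x":220,"y":-212,"z":0,"ax":0,"ay":0,"az":0,"fingers":0},{"x":220,"y":-212,"z":0,"ax":0,"ay":0,"az":0,"fingers":0},{"x":220,"y":-212,"z":0,"ax":0,"ay":0,"az":0,"fingers":0},{"x":220,"y":-212,"z":0,"ax":0,"ay":0,"az":0,"fingers":0},{"x":220,"y":-212,"z":0,"ax":0,"ay":0,"az":0,"fingers":0}])

```text
t: 0.93
tcp_pos: [468.4, 336.6, 246.9]
tool_rot: [-0.13, -3.139, 0.0]
force: [0.9, 0.9, 0.2]
gripper_width: -0.1
```

Request:
play_rows(deltas=[{"x":80,"y":-80,"z":0,"ax":0,"ay":0,"az":0,"fingers":0},{"x":80,"y":-80,"z":0,"ax":0,"ay":0,"az":0,"fingers":0},{"x":80,"y":-80,"z":0,"ax":0,"ay":0,"az":0,"fingers":0},{"x":80,"y":-80,"z":0,"ax":0,"ay":0,"az":0,"fingers":0},{"x":80,"y":-80,"z":0,"ax":0,"ay":0,"az":0,"fingers":0}])

```text
t: 1.35
tcp_pos: [548.6, 255.9, 246.4]
tool_rot: [-0.138, -3.138, 0.002]
force: [-0.2, 1.9, -0.4]
gripper_width: -0.4
```

Run:
```python
from h import *
o=[]
print(ctrl.observe()["tcp_pos"])
for n,(x0,y0,w,h) in (("top",(190,200,100,110)),("scene",(320,80,100,150))):
    im=ctrl.get_image(n)[:,:,::-1]; c=im[y0:y0+h,x0:x0+w]; o.append(cv2.resize(c,(int(w*580/h),580),interpolation=cv2.INTER_CUBIC))
cv2.imwrite("pics/p1.png",np.hstack(o)[:,:800])
```

```text
[548.62788436 255.85491957 246.4380498 ]
```

View pics/p1.png

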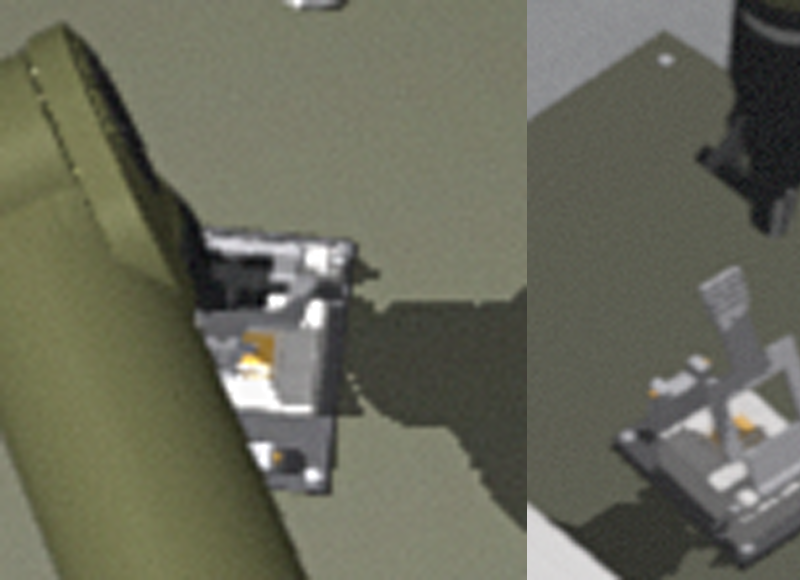

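The gripper, fingers shut, is now above and to the hinge side of the tab (tips at about (770,230) in the right crop). Next I'll lower it behind the tab.

Request:
play_rows(deltas=[{"x":15,"y":-11,"z":0,"ax":0,"ay":0,"az":0,"fingers":0},{"x":15,"y":-11,"z":-22,"ax":0,"ay":0,"az":0,"fingers":0},{"x":15,"y":-11,"z":-45,"ax":0,"ay":0,"az":0,"fingers":0},{"x":15,"y":-11,"z":-68,"ax":0,"ay":0,"az":0,"fingers":0},{"x":15,"y":-11,"z":-68,"ax":0,"ay":0,"az":0,"fingers":0}])

```text
t: 1.87
tcp_pos: [558.2, 248.4, 173.9]
tool_rot: [-0.124, -3.131, 0.006]
force: [-0.7, -0.1, -0.6]
gripper_width: -0.5
```

Run:
```python
from h import *
p=ctrl.observe()["tcp_pos"];print(p)
# table of TCP world for angles
import math
for a in np.arange(1.0,-0.01,-0.1):
    s=140+17*(1-a)
    x=56-s*np.cos(a)+3*np.sin(a)+11; z=53+s*np.sin(a)+3*np.cos(a)
    print(round(a,2),(H(x,0,z)).round(1),(H(x,0,z)-p).round(1))
im=ctrl.get_image("scene")[:,:,::-1];cv2.imwrite("pics/p2.png",cv2.resize(im[100:230,310:430],None,fx=4.5,fy=4.5,interpolation=cv2.INTER_CUBIC))
```

```text
[558.21139898 248.38707945 173.93318936]
1.0 [535.4 247.  172.4] [-22.8  -1.4  -1.5]
0.9 [522.8 248.1 165.9] [-35.4  -0.3  -8.1]
0.8 [510.9 249.1 158. ] [-47.4   0.7 -16. ]
0.7 [499.6 250.1 148.8] [-58.6   1.7 -25.2]
0.6 [489.2 251.  138.4] [-69.    2.6 -35.6]
0.5 [479.8 251.8 126.8] [-78.4   3.4 -47.1]
0.4 [471.6 252.5 114.3] [-86.6   4.1 -59.7]
0.3 [464.5 253.1 100.8] [-93.7   4.7 -73.2]
0.2 [458.9 253.5  86.5] [-99.4   5.2 -87.5]
0.1 [454.6 253.9  71.5] [-103.6    5.5 -102.4]
0.0 [451.8 254.1  56. ] [-106.4    5.8 -117.9]
```

View pics/p2.png

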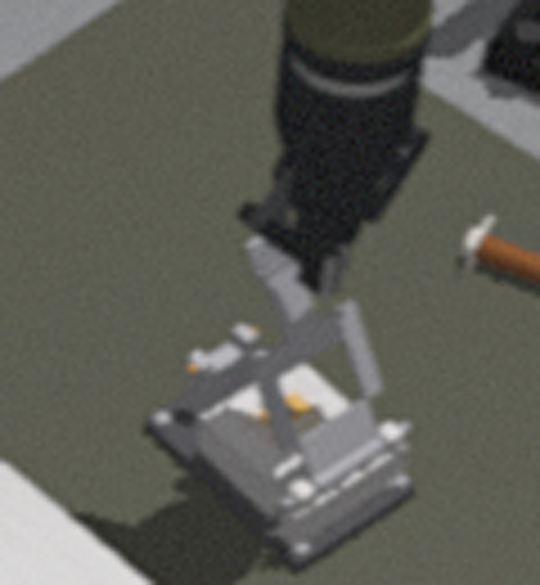

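Request:
play_rows(deltas=[{"x":0,"y":0,"z":0,"ax":0,"ay":0,"az":0,"fingers":0},{"x":-6,"y":0,"z":0,"ax":0,"ay":0,"az":0,"fingers":0},{"x":-12,"y":0,"z":0,"ax":0,"ay":0,"az":0,"fingers":0},{"x":-18,"y":0,"z":0,"ax":0,"ay":0,"az":0,"fingers":0},{"x":-18,"y":0,"z":0,"ax":0,"ay":0,"az":0,"fingers":0}])

```text
t: 2.33
tcp_pos: [543.4, 248.1, 180.2]
tool_rot: [0.128, 3.139, 0.002]
force: [0.2, -0.2, -0.7]
gripper_width: -0.6
```

Request:
play_rows(deltas=[{"x":-4,"y":0,"z":-5,"ax":0,"ay":0,"az":0,"fingers":0},{"x":-10,"y":0,"z":-9,"ax":0,"ay":0,"az":0,"fingers":0},{"x":-16,"y":0,"z":-12,"ax":0,"ay":0,"az":0,"fingers":0},{"x":-21,"y":1,"z":-14,"ax":0,"ay":0,"az":0,"fingers":0},{"x":-27,"y":1,"z":-18,"ax":0,"ay":0,"az":0,"fingers":0}])

```text
t: 2.75
tcp_pos: [517.2, 248.5, 161.0]
tool_rot: [0.13, 3.138, 0.0]
force: [0.9, -0.4, 0.1]
gripper_width: 0.2
```

Run:
```python
from h import *
print(ctrl.observe()["tcp_pos"])
im=ctrl.get_image("scene")[:,:,::-1];cv2.imwrite("pics/p3.png",cv2.resize(im[100:230,310:430],None,fx=4.5,fy=4.5,interpolation=cv2.INTER_CUBIC))
```

```text
[517.19815815 248.54795698 160.97818511]
```

View pics/p3.png

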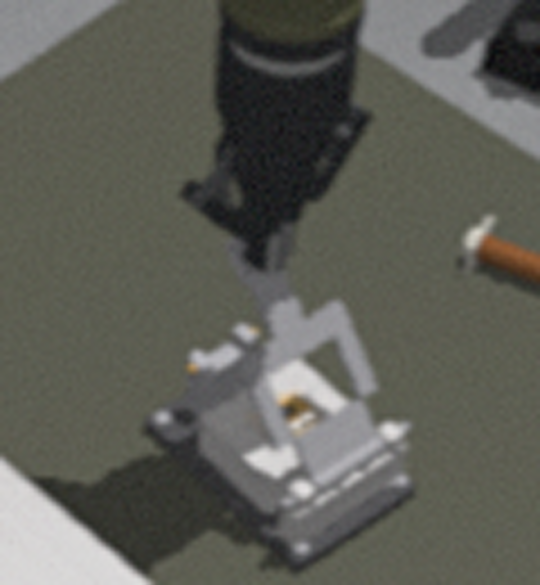

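The clamp is following the fingertips. I'll continue along the arc.

Request:
play_rows(deltas=[{"x":-6,"y":0,"z":-3,"ax":0,"ay":0,"az":0,"fingers":0},{"x":-12,"y":1,"z":-7.5,"ax":0,"ay":0,"az":0,"fingers":0},{"x":-17.5,"y":1.5,"z":-12,"ax":0,"ay":0,"az":0,"fingers":0},{"x":-23,"y":2,"z":-17.5,"ax":0,"ay":0,"az":0,"fingers":0},{"x":-28,"y":2.5,"z":-22.5,"ax":0,"ay":0,"az":0,"fingers":0}])

```text
t: 3.22
tcp_pos: [488.7, 251.0, 137.9]
tool_rot: [-0.13, -3.139, 0.0]
force: [0.6, 0.6, 0.2]
gripper_width: -0.2
```

Request:
play_rows(deltas=[{"x":-5,"y":0.5,"z":-6,"ax":0,"ay":0,"az":0,"fingers":0},{"x":-9.5,"y":1,"z":-11.5,"ax":0,"ay":0,"az":0,"fingers":0},{"x":-13.5,"y":1,"z":-18,"ax":0,"ay":0,"az":0,"fingers":0},{"x":-17.5,"y":1.5,"z":-24,"ax":0,"ay":0,"az":0,"fingers":0},{"x":-21,"y":2,"z":-31,"ax":0,"ay":0,"az":0,"fingers":0}])

```text
t: 3.63
tcp_pos: [468.1, 252.9, 107.1]
tool_rot: [0.13, 3.139, 0.0]
force: [0.6, -0.1, 1.0]
gripper_width: 0.3
```

Run:
```python
from h import *
print(ctrl.observe()["tcp_pos"])
im=ctrl.get_image("scene")[:,:,::-1];cv2.imwrite("pics/p4.png",cv2.resize(im[100:230,310:430],None,fx=4.5,fy=4.5,interpolation=cv2.INTER_CUBIC))
```

```text
[468.10417708 252.92180306 107.05457752]
```

View pics/p4.png

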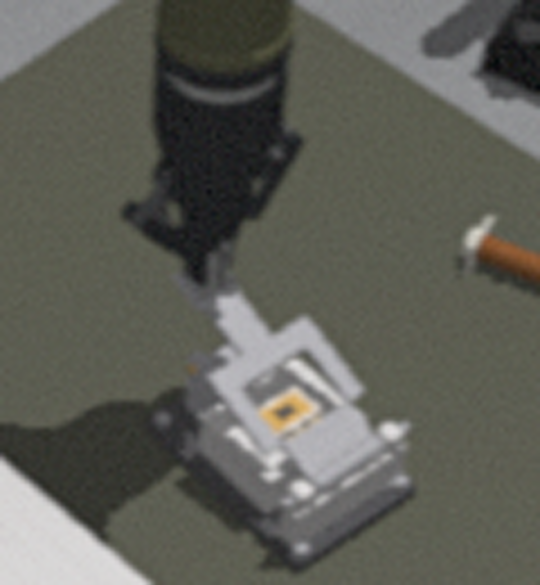

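Request:
play_rows(deltas=[{"x":-3,"y":0,"z":-6,"ax":0,"ay":0,"az":0,"fingers":0},{"x":-6,"y":0.5,"z":-13,"ax":0,"ay":0,"az":0,"fingers":0},{"x":-9,"y":0.5,"z":-20,"ax":0,"ay":0,"az":0,"fingers":0},{"x":-11,"y":1,"z":-27,"ax":0,"ay":0,"az":0,"fingers":0},{"x":-12,"y":1,"z":-33,"ax":0,"ay":0,"az":0,"fingers":0}])

```text
t: 4.1
tcp_pos: [455.9, 254.0, 73.7]
tool_rot: [-0.13, -3.138, 0.0]
force: [0.7, 0.5, 1.5]
gripper_width: 0.5
```

Request:
play_rows(deltas=[{"x":0,"y":0,"z":-5,"ax":0,"ay":0,"az":0,"fingers":0},{"x":0,"y":0,"z":-9,"ax":0,"ay":0,"az":0,"fingers":0},{"x":0,"y":0,"z":-13,"ax":0,"ay":0,"az":0,"fingers":0},{"x":0,"y":0,"z":-16,"ax":0,"ay":0,"az":0,"fingers":0},{"x":0,"y":0,"z":-16,"ax":0,"ay":0,"az":0,"fingers":0}])

```text
t: 4.52
tcp_pos: [456.3, 253.7, 57.9]
tool_rot: [-0.13, -3.138, 0.001]
force: [-1.1, 0.5, -0.2]
gripper_width: -0.2
```

Request:
play_rows(deltas=[{"x":0,"y":0,"z":-1,"ax":0,"ay":0,"az":0,"fingers":0},{"x":0,"y":0,"z":-1.5,"ax":0,"ay":0,"az":0,"fingers":0},{"x":0,"y":0,"z":-2,"ax":0,"ay":0,"az":0,"fingers":0},{"x":0,"y":0,"z":-2,"ax":0,"ay":0,"az":0,"fingers":0}])

```text
t: 4.85
tcp_pos: [456.7, 253.9, 56.7]
tool_rot: [0.13, 3.139, 0.0]
force: [-0.3, -0.1, -0.2]
gripper_width: 0.3
```

Request:
play_rows(deltas=[{"x":0,"y":0,"z":-1,"ax":0,"ay":0,"az":0,"fingers":0},{"x":0,"y":0,"z":-1.5,"ax":0,"ay":0,"az":0,"fingers":0},{"x":0,"y":0,"z":-1.5,"ax":0,"ay":0,"az":0,"fingers":0}])

```text
t: 5.1
tcp_pos: [456.8, 254.1, 56.0]
tool_rot: [0.13, 3.138, 0.001]
force: [-2.6, -1.0, 5.4]
gripper_width: 0.1
```

Run:
```python
from h import *
o=ctrl.observe();print(o["tcp_pos"],o["force"])
im=ctrl.get_image("scene")[:,:,::-1];cv2.imwrite("pics/p5.png",cv2.resize(im[100:230,310:430],None,fx=4.5,fy=4.5,interpolation=cv2.INTER_CUBIC))
```

```text
[456.76002328 254.06844447  55.99357033] [-2.59841804 -1.03932531  5.43084777]
```

View pics/p5.png

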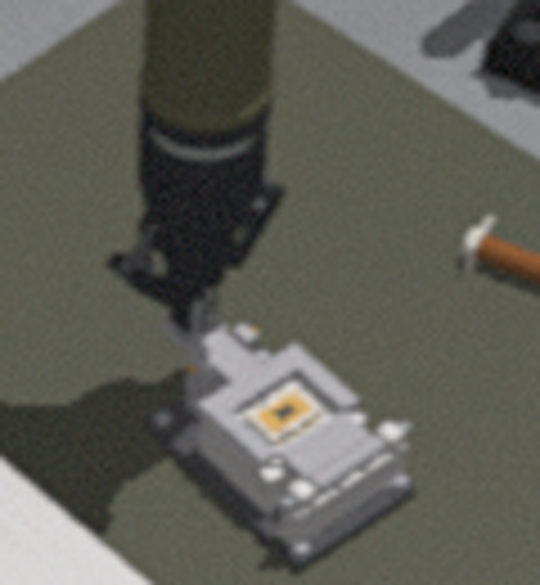

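Force is 5.4 N at z = 56, so the clamp sits on its stop. The picture shows it flat. I'll hold briefly, then lift and travel.

Request:
play_rows(deltas=[{"x":0,"y":0,"z":-0.5,"ax":0,"ay":0,"az":0,"fingers":0},{"x":0,"y":0,"z":-0.5,"ax":0,"ay":0,"az":0,"fingers":0},{"x":0,"y":0,"z":20,"ax":0,"ay":0,"az":0,"fingers":0},{"x":0,"y":0,"z":60,"ax":0,"ay":0,"az":0,"fingers":0},{"x":0,"y":0,"z":100,"ax":0,"ay":0,"az":0,"fingers":0}])

```text
t: 5.57
tcp_pos: [455.2, 253.1, 154.9]
tool_rot: [-0.13, -3.136, 0.004]
force: [2.4, 0.2, -0.1]
gripper_width: 0.2
```

Request:
play_rows(deltas=[{"x":5,"y":-20,"z":40,"ax":0,"ay":0,"az":0,"fingers":0},{"x":10,"y":-40,"z":80,"ax":0,"ay":0,"az":-0.12,"fingers":0},{"x":15,"y":-70,"z":85,"ax":0,"ay":0,"az":-0.24,"fingers":0},{"x":20,"y":-110,"z":85,"ax":0,"ay":0,"az":-0.36,"fingers":0},{"x":25,"y":-150,"z":85,"ax":0,"ay":0,"az":-0.48,"fingers":0}])

```text
t: 5.98
tcp_pos: [482.3, 103.1, 241.8]
tool_rot: [0.878, 3.014, 0.004]
force: [1.1, -0.7, 0.2]
gripper_width: -0.0
```

Run:
```python
from h import *
o=ctrl.observe();print(o["tcp_pos"],o["tool_rot"],o["joints"])
im=ctrl.get_image("top")[:,:,::-1];cv2.imwrite("pics/p6.png",im)
```

```text
[482.25490337 103.13507401 241.76008684] [0.87766851 3.01361662 0.00367552] [-0.61823445 -0.03255073  0.34820207  1.82795487  0.01085574  1.3406607
  0.73136536]
```

View pics/p6.png

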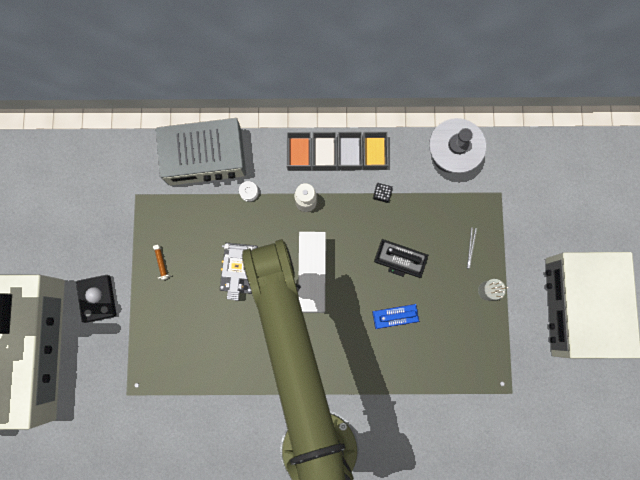

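The clamp lies closed in the top view around (237,268), and everything else is where it was. On to the lamp.

Request:
play_rows(deltas=[{"x":8,"y":-34,"z":0,"ax":0,"ay":0,"az":-0.12,"fingers":0},{"x":16,"y":-68,"z":0,"ax":0,"ay":0,"az":-0.24,"fingers":0},{"x":24,"y":-102,"z":0,"ax":0,"ay":0,"az":-0.36,"fingers":0},{"x":32,"y":-136,"z":0,"ax":0,"ay":0,"az":-0.48,"fingers":0},{"x":40,"y":-170,"z":0,"ax":0,"ay":0,"az":-0.6,"fingers":0}])

```text
t: 6.45
tcp_pos: [521.6, -67.5, 240.3]
tool_rot: [1.732, 2.621, 0.001]
force: [0.8, 0.4, -0.0]
gripper_width: -0.1
```

Request:
play_rows(deltas=[{"x":8,"y":-34,"z":0,"ax":0,"ay":0,"az":-0.12,"fingers":1},{"x":16,"y":-68,"z":0,"ax":0,"ay":0,"az":-0.24,"fingers":1},{"x":24,"y":-102,"z":0,"ax":0,"ay":0,"az":-0.36,"fingers":1},{"x":32,"y":-136,"z":0,"ax":0,"ay":0,"az":-0.48,"fingers":1},{"x":40,"y":-170,"z":0,"ax":0,"ay":0,"az":-0.6,"fingers":1}])

```text
t: 6.87
tcp_pos: [561.8, -237.3, 240.1]
tool_rot: [2.429, 1.992, 0.001]
force: [1.4, -0.3, -0.2]
gripper_width: 60.5
```

Run:
```python
from h import *
from scipy.spatial.transform import Rotation as R
o=ctrl.observe();M=R.from_rotvec(o["tool_rot"]).as_matrix();print(o["tcp_pos"],"jaw",np.arctan2(M[1,1],M[0,1]),"z",M[:,2],o["joints"],o["gripper_width"])
im=ctrl.get_image("top")[:,:,::-1];cv2.imwrite("pics/p7.png",im)
c=cv2.resize(im[230:305,205:280],None,fx=8,fy=8,interpolation=cv2.INTER_CUBIC)
for k in range(0,75,10):
    cv2.line(c,(k*8,0),(k*8,600),(0,255,255),1);cv2.putText(c,str(205+k),(k*8+2,9),0,.35,(255,255,255))
    cv2.line(c,(0,k*8),(600,k*8),(0,255,255),1);cv2.putText(c,str(230+k),(2,k*8+10),0,.35,(255,255,255))
cv2.imwrite("pics/p7h.png",c)
```

```text
[ 561.83723098 -237.32218088  240.13391601] jaw -0.19672189876383125 z [ 5.39410767e-04  1.33314654e-04 -9.99999846e-01] [-0.22856346  0.27000215  0.71026461  1.56749797 -0.17879901  1.36999357
  0.30274754] 60.53027033696349
```

View pics/p7h.png

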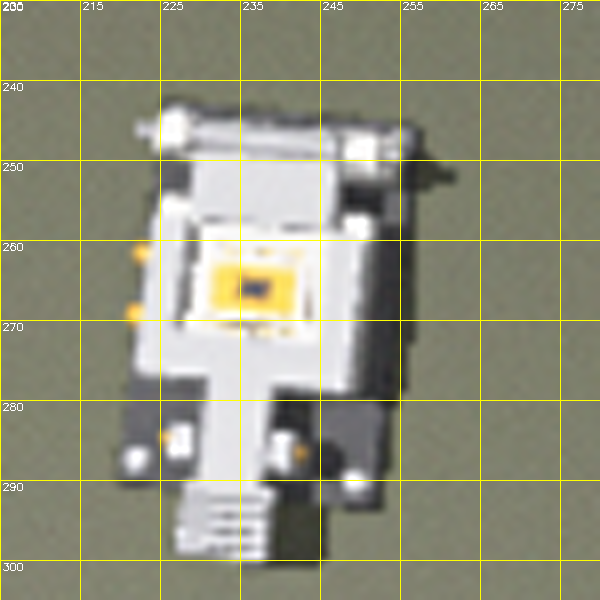

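View pics/p7.png

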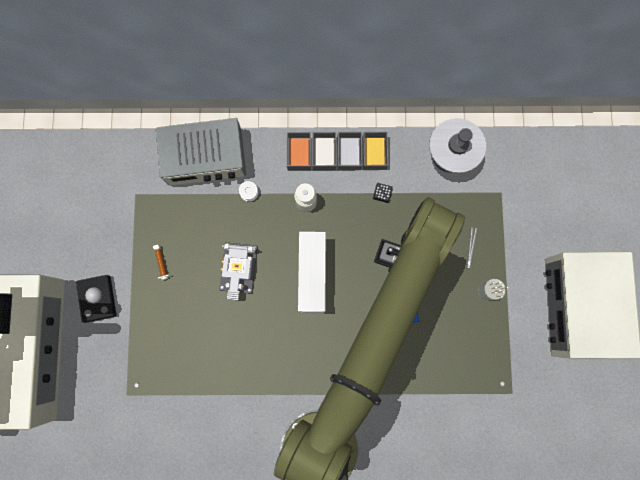

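Run:
```python
from h import *
e=[onz("top",p,60)[:2] for p in((226.4,246.2),(249.7,249),(227.4,285.3),(240.2,286))]
ear=(e[0]+e[1])/2;ca=(e[2]+e[3])/2
print("ear",e[0],e[1],ear,"catch",ca, np.linalg.norm(ear-ca))
u=(ear-ca)/np.linalg.norm(ear-ca);print("yaw",np.arctan2(u[1],u[0]),"O",ca+60*u,ear-56*u)
P=[onz("top",p,56)[:2] for p in((221.8,276.7),(248.8,279),(227,299.3),(238.3,300.3),(223.6,258))];print(np.round(P,1))
for z in(45,52):print("pkg",onz("top",(236.3,266),z))
im=ctrl.get_image("scene")[:,:,::-1];cv2.imwrite("pics/p8f.png",im)
c=cv2.resize(im[155:230,335:410],None,fx=8,fy=8,interpolation=cv2.INTER_CUBIC)
for k in range(0,75,10):
    cv2.line(c,(k*8,0),(k*8,600),(0,255,255),1);cv2.putText(c,str(335+k),(k*8+2,9),0,.35,(255,255,255))
    cv2.line(c,(0,k*8),(600,k*8),(0,255,255),1);cv2.putText(c,str(155+k),(2,k*8+10),0,.35,(255,255,255))
cv2.imwrite("pics/p8.png",c)
cv2.imwrite("pics/p8l.png",cv2.resize(im[180:360,170:310],None,fx=3.3,fy=3.3,interpolation=cv2.INTER_CUBIC))
```

```text
ear [600.90887958 274.65593731] [592.10967924 204.33264833] [596.50927941 239.49429282] catch [481.88707569 250.27872214] 115.12842178257445
yaw -0.09381057546408181 O [541.62325653 244.65833971] [540.75551063 244.73998309]
[[509.2 287.3]
 [502.  206.3]
 [441.6 270.4]
 [438.5 236.7]
 [565.6 283. ]]
pkg [542.50855682 245.98148718  45.        ]
pkg [541.70793545 244.96912619  52.        ]
```

View pics/p8.png

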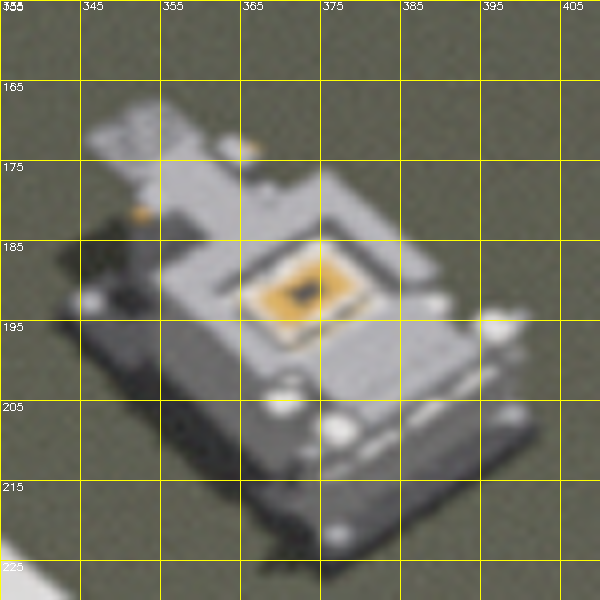

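View pics/p8l.png

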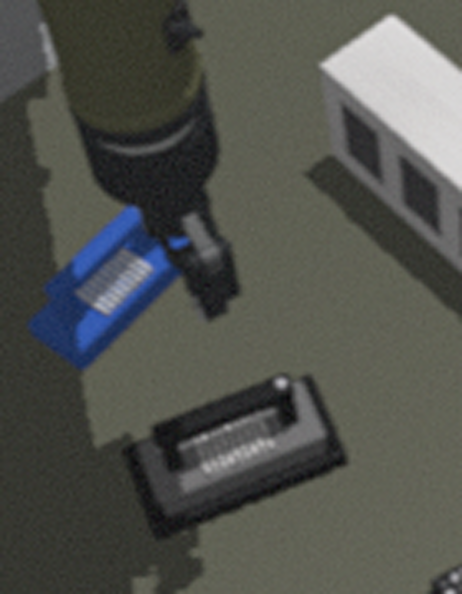

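Run:
```python
from h import *
print("pkg",tri((372.8,191.5),(236.4,266)))
a=tri((376.8,208.5),(249.7,249));b=tri((396.8,195.5),(226.4,246.2));print(a,b)
print("catch",tri((364.5,173.8),(227.4,285.3)))
for z in(48,52,56): print(onz("scene",(372.8,191.5),z))
print("ears scene z60",onz("scene",(376.8,208.5),60),onz("scene",(396.8,195.5),60), "catch", onz("scene",(364.5,173.8),60))
```

```text
pkg (array([542.20209635, 245.25379626,  53.61737823]), np.float64(2.0949384225520014))
(array([593.10549333, 205.43211046,  58.44016264]), np.float64(2.344342260307743)) (array([601.94358596, 275.8518912 ,  61.59625432]), np.float64(3.7797747617430337))
catch (array([484.26976116, 270.88985608,  60.84228521]), np.float64(4.164332832964573))
[539.83686988 249.9511148   48.        ]
[541.91971279 247.26116679  52.        ]
[544.00255569 244.57121878  56.        ]
ears scene z60 [594.48557346 205.4564335   60.        ] [602.21370986 278.65685066  60.        ] catch [484.88498316 273.31239472  60.        ]
```

The package and window centre is about (542,245.5) in both views, and the clamp is closed (in the scene view the package pattern is at (373,191)). The gripper is open and near the lamp. I'll align, descend and check before closing.

Request:
play_rows(deltas=[{"x":4,"y":-10,"z":0,"ax":0,"ay":0,"az":-0.07,"fingers":1},{"x":6.5,"y":-19.5,"z":0,"ax":0,"ay":0,"az":-0.136,"fingers":1},{"x":6.5,"y":-19.5,"z":-30,"ax":0,"ay":0,"az":-0.136,"fingers":1},{"x":6.5,"y":-19.5,"z":-70,"ax":0,"ay":0,"az":-0.136,"fingers":1},{"x":6.5,"y":-19.5,"z":-110,"ax":0,"ay":0,"az":-0.136,"fingers":1}])

```text
t: 7.38
tcp_pos: [569.0, -255.1, 129.8]
tool_rot: [2.551, 1.83, 0.004]
force: [0.6, 0.2, -1.5]
gripper_width: 84.9
```

Request:
play_rows(deltas=[{"x":0,"y":0,"z":0,"ax":0,"ay":0,"az":0,"fingers":1},{"x":0,"y":0,"z":0,"ax":0,"ay":0,"az":0,"fingers":1}])

```text
t: 7.55
tcp_pos: [566.7, -254.1, 128.5]
tool_rot: [-2.55, -1.829, 0.004]
force: [0.1, 0.1, 1.2]
gripper_width: 85.4
```

Run:
```python
from h import *
from scipy.spatial.transform import Rotation as R
o=ctrl.observe();M=R.from_rotvec(o["tool_rot"]).as_matrix();print(o["tcp_pos"],"jaw",np.arctan2(M[1,1],M[0,1]),"z",M[:,2],o["gripper_width"])
im=ctrl.get_image("scene")[:,:,::-1]
cv2.imwrite("pics/p9.png",cv2.resize(im[230:350,190:300],None,fx=5,fy=5,interpolation=cv2.INTER_CUBIC))
```

```text
[ 566.73645607 -254.07470357  128.50133278] jaw -0.32653437862646384 z [-0.00455205  0.00148709 -0.99998853] 85.44533635326451
```

View pics/p9.png

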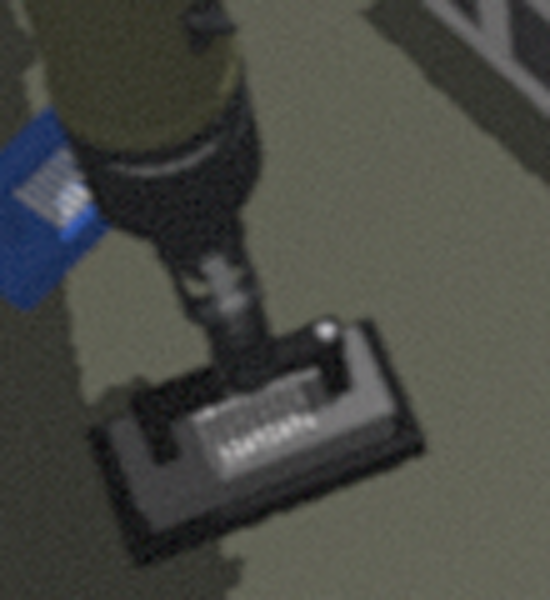

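Request:
play_rows(deltas=[{"x":1,"y":-1,"z":-25,"ax":0,"ay":0,"az":-0.005,"fingers":1},{"x":1,"y":-1,"z":-45,"ax":0,"ay":0,"az":-0.005,"fingers":1},{"x":1,"y":-1,"z":-60,"ax":0,"ay":0,"az":-0.005,"fingers":1},{"x":1,"y":-1,"z":-67,"ax":0,"ay":0,"az":-0.005,"fingers":1},{"x":1,"y":-1,"z":-67,"ax":0,"ay":0,"az":-0.005,"fingers":1}])

```text
t: 8.02
tcp_pos: [569.8, -256.6, 64.2]
tool_rot: [2.557, 1.823, 0.001]
force: [-0.4, 0.2, 0.3]
gripper_width: 85.4
```

Request:
play_rows(deltas=[{"x":0,"y":0,"z":0,"ax":0,"ay":0,"az":0,"fingers":1}])

```text
t: 8.1
tcp_pos: [570.4, -257.2, 65.3]
tool_rot: [2.556, 1.821, 0.003]
force: [-0.8, -0.2, 0.1]
gripper_width: 85.2
```

Run:
```python
from h import *
from scipy.spatial.transform import Rotation as R
o=ctrl.observe();M=R.from_rotvec(o["tool_rot"]).as_matrix();print(o["tcp_pos"],"jaw",np.arctan2(M[1,1],M[0,1]),"z",M[:,2],o["gripper_width"],o["force"])
im=ctrl.get_image("scene")[:,:,::-1]
cv2.imwrite("pics/p10.png",cv2.resize(im[230:350,190:300],None,fx=5,fy=5,interpolation=cv2.INTER_CUBIC))
```

```text
[ 570.41981345 -257.16732376   65.34659557] jaw -0.332712087371181 z [ 0.00306993 -0.00104649 -0.99999474] 85.24006406597886 [-0.77236584 -0.20512928  0.1445488 ]
```

View pics/p10.png

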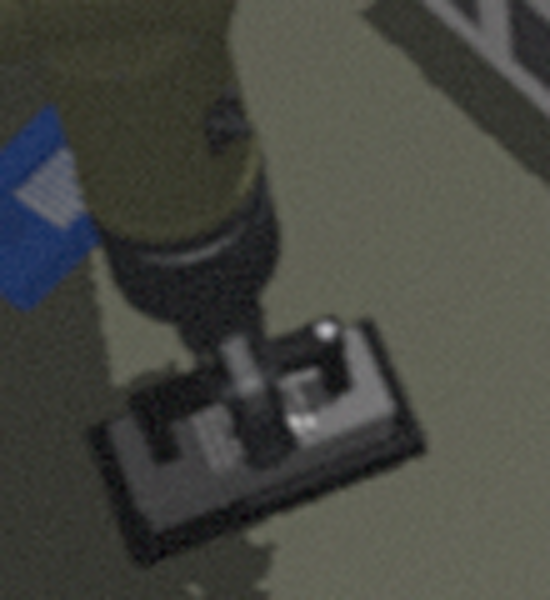

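The fingers straddle the bar at its middle. Closing.

Request:
play_rows(deltas=[{"x":0,"y":0,"z":-1.5,"ax":0,"ay":0,"az":0,"fingers":1},{"x":0,"y":0,"z":-1.5,"ax":0,"ay":0,"az":0,"fingers":0},{"x":0,"y":0,"z":-1.5,"ax":0,"ay":0,"az":0,"fingers":0},{"x":0,"y":0,"z":-1.5,"ax":0,"ay":0,"az":0,"fingers":0},{"x":0,"y":0,"z":-1.5,"ax":0,"ay":0,"az":0,"fingers":0}], newtons=70)

```text
t: 8.57
tcp_pos: [569.1, -256.6, 61.9]
tool_rot: [2.559, 1.822, 0.0]
force: [1.3, -0.3, 0.9]
gripper_width: 39.3
```

Request:
play_rows(deltas=[{"x":0,"y":0,"z":0,"ax":0,"ay":0,"az":0,"fingers":0},{"x":0,"y":0,"z":0,"ax":0,"ay":0,"az":0,"fingers":0},{"x":0,"y":0,"z":0,"ax":0,"ay":0,"az":0,"fingers":0},{"x":0,"y":0,"z":0,"ax":0,"ay":0,"az":0,"fingers":0}])

```text
t: 8.9
tcp_pos: [569.1, -256.7, 61.7]
tool_rot: [2.559, 1.822, 0.0]
force: [-0.3, -0.1, 0.7]
gripper_width: 16.9
```

Request:
play_rows(deltas=[{"x":0,"y":0,"z":5,"ax":0,"ay":0,"az":0,"fingers":0},{"x":0,"y":0,"z":12,"ax":0,"ay":0,"az":0,"fingers":0},{"x":0,"y":0,"z":25,"ax":0,"ay":0,"az":0,"fingers":0},{"x":0,"y":0,"z":40,"ax":0,"ay":0,"az":0,"fingers":0},{"x":0,"y":0,"z":50,"ax":0,"ay":0,"az":0,"fingers":0}])

```text
t: 9.32
tcp_pos: [569.5, -257.1, 113.8]
tool_rot: [2.558, 1.821, 0.002]
force: [0.4, 0.2, -1.7]
gripper_width: 16.5
```

Run:
```python
from h import *
from scipy.spatial.transform import Rotation as R
o=ctrl.observe();M=R.from_rotvec(o["tool_rot"]).as_matrix();print(o["tcp_pos"],"jaw",np.arctan2(M[1,1],M[0,1]),"z",M[:,2],o["gripper_width"],o["force"],o["joints"])
im=ctrl.get_image("scene")[:,:,::-1]
cv2.imwrite("pics/p11.png",cv2.resize(im[210:350,180:310],None,fx=4,fy=4,interpolation=cv2.INTER_CUBIC))
```

```text
[ 569.48715241 -257.0692611   113.83490822] jaw -0.3332938184623825 z [ 1.77140183e-03 -6.84095058e-04 -9.99998197e-01] 16.47962864557597 [ 0.41053331  0.2063927  -1.6953835 ] [-0.17542582  0.40986964  0.69916542  1.68147132 -0.28470242  1.15259125
  0.2660187 ]
```

View pics/p11.png

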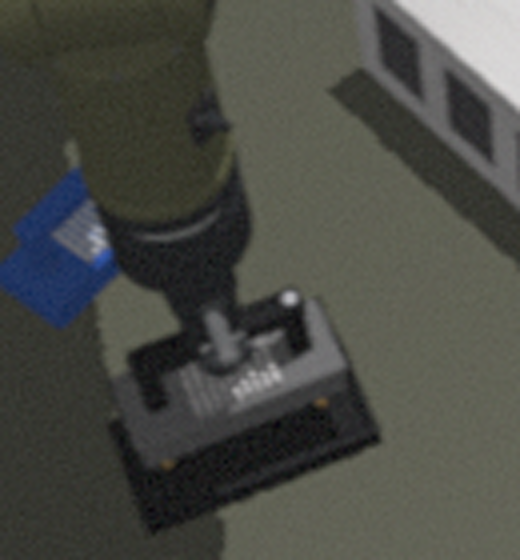

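The lamp is lifted level (at z = 52 mm, dock empty below it). Up, then over the magazine.

Request:
play_rows(deltas=[{"x":0,"y":0,"z":25,"ax":0,"ay":0,"az":0,"fingers":0},{"x":0,"y":0,"z":55,"ax":0,"ay":0,"az":0,"fingers":0},{"x":0,"y":0,"z":85,"ax":0,"ay":0,"az":0,"fingers":0},{"x":0,"y":0,"z":110,"ax":0,"ay":0,"az":0,"fingers":0},{"x":0,"y":0,"z":115,"ax":0,"ay":0,"az":0,"fingers":0}])

```text
t: 9.78
tcp_pos: [571.0, -258.0, 232.0]
tool_rot: [2.554, 1.818, 0.008]
force: [1.7, -0.4, -1.0]
gripper_width: 16.8
```

Request:
play_rows(deltas=[{"x":-1,"y":15,"z":0,"ax":0,"ay":0,"az":0.02,"fingers":0},{"x":-2,"y":40,"z":0,"ax":0,"ay":0,"az":0.04,"fingers":0},{"x":-4,"y":70,"z":0,"ax":0,"ay":0,"az":0.06,"fingers":0},{"x":-6,"y":100,"z":0,"ax":0,"ay":0,"az":0.08,"fingers":0},{"x":-8,"y":130,"z":0,"ax":0,"ay":0,"az":0.1,"fingers":0}])

```text
t: 10.2
tcp_pos: [559.6, -124.3, 224.8]
tool_rot: [-2.461, -1.949, 0.003]
force: [1.0, -0.9, -1.8]
gripper_width: 17.2
```

Run:
```python
from h import *
from scipy.spatial.transform import Rotation as R
o=ctrl.observe();M=R.from_rotvec(o["tool_rot"]).as_matrix();print(o["tcp_pos"],"jaw",np.arctan2(M[1,1],M[0,1]),"z",M[:,2],o["gripper_width"],o["force"],o["joints"])
im=ctrl.get_image("scene")[:,:,::-1]
cv2.imwrite("pics/p12.png",im)
for q in((299,232),(326,232),(326,311),(299,311)): print(onz("top",q,120).round(0))
```

```text
[ 559.64677933 -124.31170813  224.75870944] jaw -0.23139767222820823 z [-2.67799215e-03  6.08394358e-04 -9.99996229e-01] 17.22887669203291 [ 1.03506633 -0.86547347 -1.84112081] [-0.41341316  0.18299957  0.66546302  1.67593925 -0.11602952  1.32544464
  0.04110388]
[633.  54. 120.]
[633. -25. 120.]
[404. -23. 120.]
[404.  54. 120.]
```

View pics/p12.png

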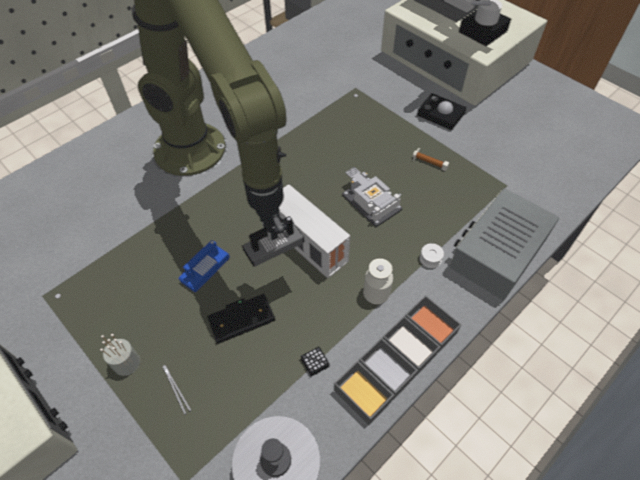

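The lamp (272,240) is approaching the magazine, well above it, and the dock is empty. I'll continue over.

Request:
play_rows(deltas=[{"x":-2,"y":30,"z":0,"ax":0,"ay":0,"az":0.015,"fingers":0},{"x":-4,"y":60,"z":0,"ax":0,"ay":0,"az":0.03,"fingers":0},{"x":-6,"y":90,"z":0,"ax":0,"ay":0,"az":0.045,"fingers":0},{"x":-8,"y":120,"z":0,"ax":0,"ay":0,"az":0.06,"fingers":0},{"x":-9,"y":150,"z":0,"ax":0,"ay":0,"az":0.075,"fingers":0}])

```text
t: 10.67
tcp_pos: [550.4, 25.4, 225.1]
tool_rot: [-2.387, -2.04, 0.003]
force: [0.9, -0.2, -2.3]
gripper_width: 16.5
```

Request:
play_rows(deltas=[{"x":-2,"y":30,"z":0,"ax":0,"ay":0,"az":0.01,"fingers":0},{"x":-4,"y":60,"z":0,"ax":0,"ay":0,"az":0.02,"fingers":0},{"x":-6,"y":90,"z":0,"ax":0,"ay":0,"az":0.03,"fingers":0},{"x":-7,"y":120,"z":0,"ax":0,"ay":0,"az":0.04,"fingers":0},{"x":-8,"y":150,"z":0,"ax":0,"ay":0,"az":0.05,"fingers":0}])

```text
t: 11.08
tcp_pos: [542.4, 175.1, 225.0]
tool_rot: [-2.336, -2.099, 0.004]
force: [0.2, -0.4, -2.3]
gripper_width: 16.8
```

Request:
play_rows(deltas=[{"x":-1,"y":25,"z":0,"ax":0,"ay":0,"az":0.01,"fingers":0},{"x":-2,"y":50,"z":0,"ax":0,"ay":0,"az":0.018,"fingers":0},{"x":-2,"y":66,"z":0,"ax":0,"ay":0,"az":0.018,"fingers":0},{"x":-2,"y":72,"z":0,"ax":0,"ay":0,"az":0.018,"fingers":0},{"x":-2,"y":72,"z":0,"ax":0,"ay":0,"az":0.018,"fingers":0}])

```text
t: 11.5
tcp_pos: [541.0, 246.8, 225.4]
tool_rot: [-2.316, -2.122, 0.003]
force: [0.2, -0.1, -3.0]
gripper_width: 16.9
```

Run:
```python
from h import *
from scipy.spatial.transform import Rotation as R
o=ctrl.observe();M=R.from_rotvec(o["tool_rot"]).as_matrix();print(o["tcp_pos"],"jaw",np.arctan2(M[1,1],M[0,1]),"z",M[:,2],o["gripper_width"],o["force"],o["joints"])
im=ctrl.get_image("scene")[:,:,::-1]
cv2.imwrite("pics/p13.png",im)
```

```text
[541.04048383 246.83142844 225.42179217] jaw -0.08715445426579607 z [-0.00159106 -0.00102452 -0.99999821] 16.851858883158627 [ 0.15653275 -0.14936661 -3.02902417] [-0.81323473  0.21236657  0.39644539  1.61596433 -0.0835783   1.33197915
 -0.49200466]
```

View pics/p13.png

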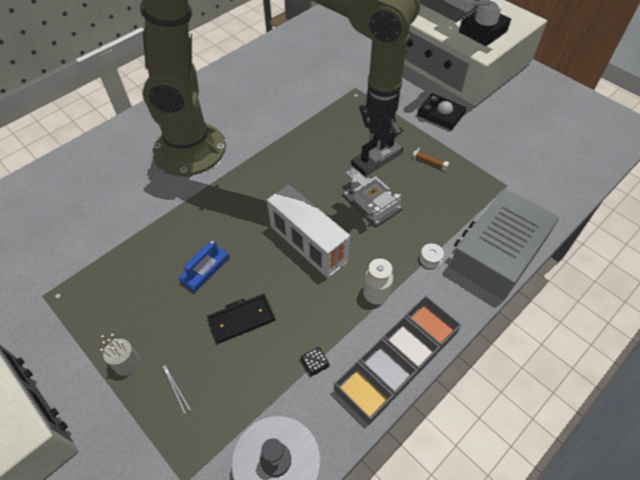

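The lamp (377,155) hangs above the holder (373,195). I'll check the lamp pose against the prediction from the tool pose.

```bash
cat > ck.py <<'E'
from h import *
from scipy.spatial.transform import Rotation as R
import sys
def ck(name,box,dz=51.8,f=6):
    o=ctrl.observe();M=R.from_rotvec(o["tool_rot"]).as_matrix();p=o["tcp_pos"];yaw=np.arctan2(M[1,1],M[0,1])
    print(p.round(1),"yaw",yaw.round(3),"tilt",np.degrees(np.arccos(-M[2,2])).round(2),o["force"].round(1),o["gripper_width"].round(1),"under z",p[2]-dz)
    im=ctrl.get_image("scene")[:,:,::-1];x0,y0,w,h=box
    c=cv2.resize(im[y0:y0+h,x0:x0+w],None,fx=f,fy=f,interpolation=cv2.INTER_CUBIC)
    cs,sn=np.cos(yaw),np.sin(yaw)
    for z,col in((0,(0,255,0)),(28,(0,255,255))):
        P=[proj("scene",(p[0]+cs*x-sn*y,p[1]+sn*x+cs*y,p[2]-dz+z)) for x,y in((-27,-65),(27,-65),(27,65),(-27,65))]
        cv2.polylines(c,[((np.array(P)-[x0,y0]+.5)*f).astype(int)],True,col,1)
    cv2.imwrite(name,c)
E
python3 -c "
from ck import *
ck('pics/p14.png',(335,120,90,100))"
```

```text
Traceback (most recent call last):
  File "ck.py", line 6, in ck
    print(p.round(1),"yaw",yaw.round(3),"tilt",np.degrees(np.arccos(-M[2,2])).round(2),o["force"].round(1),o["gripper_width"].round(1),"under z",p[2]-dz)
                                                                                                           ^^^^^^^^^^^^^^^^^^^^^^^^
AttributeError: 'float' object has no attribute 'round'
```

```bash
sed -i 's/o\["gripper_width"\].round(1)/o["gripper_width"]/' ck.py
python3 -c "
from ck import *
ck('pics/p14.png',(335,120,90,100))"
```

```text
[541.7 244.7 225.8] yaw -0.09 tilt 0.12 [ 0.6 -1.1 -2.4] 16.85013955011934 under z 174.0057217899115
```

View pics/p14.png

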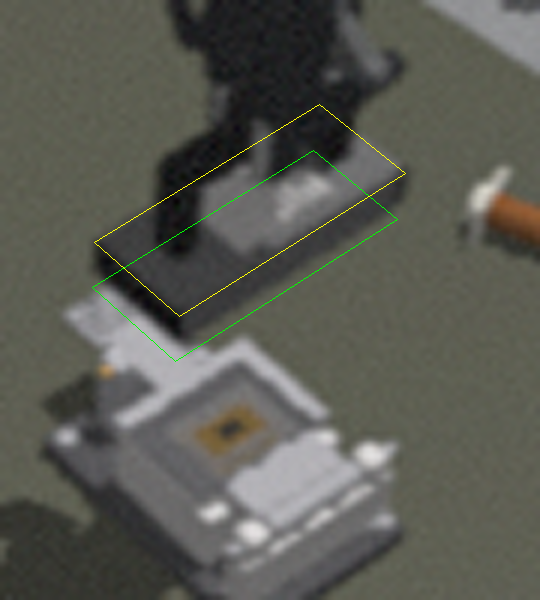

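Run:
```python
from h import *
im=ctrl.get_image("scene")[:,:,::-1]
c=np.clip(im.astype(float)**0.6*(255/255**0.6)*1.1,0,255).astype(np.uint8)
x0,y0,w,h,f=340,130,75,60,10
d=cv2.resize(c[y0:y0+h,x0:x0+w],None,fx=f,fy=f,interpolation=cv2.INTER_CUBIC)
for k in range(0,75,10):
    cv2.line(d,(k*f,0),(k*f,600),(0,255,255),1);cv2.putText(d,str(x0+k),(k*f+2,9),0,.35,(255,255,255))
    cv2.line(d,(0,k*f),(750,k*f),(0,255,255),1);cv2.putText(d,str(y0+k),(2,k*f+10),0,.35,(255,255,255))
cv2.imwrite("pics/p15.png",d)
```

```text
(no output)
```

View pics/p15.png

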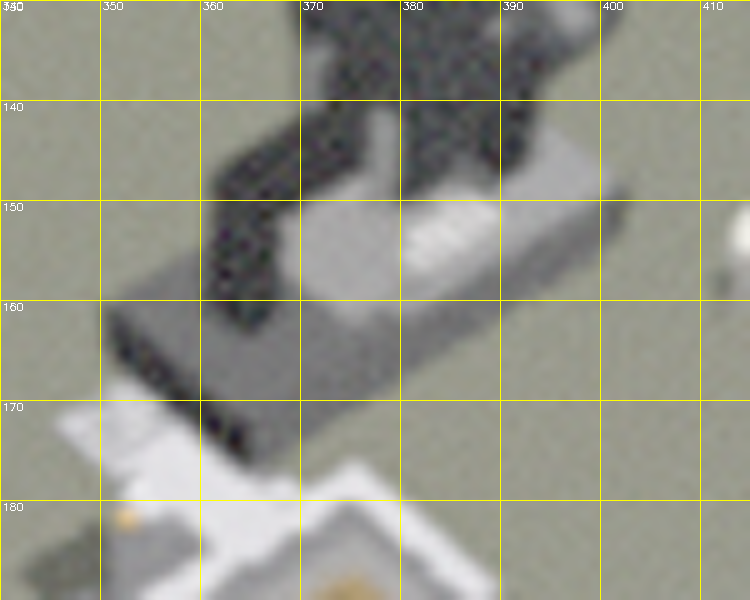

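Run:
```python
from h import *
c=cv2.imread("pics/p11.png");f=4;x0,y0=180,210
p=np.array([569.5,-257.1,113.0]);yaw=-.333;cs,sn=np.cos(yaw),np.sin(yaw)
c=np.clip(c.astype(float)**0.6*(255/255**0.6)*1.1,0,255).astype(np.uint8)
for z,col in((0,(0,255,0)),(28,(0,255,255))):
    P=[proj("scene",(p[0]+cs*x-sn*y,p[1]+sn*x+cs*y,p[2]-51.8+z)) for x,y in((-27,-65),(27,-65),(27,65),(-27,65))]
    cv2.polylines(c,[((np.array(P)-[x0,y0]+.5)*f).astype(int)],True,col,1)
cv2.imwrite("pics/p16.png",c[200:560])
```

```text
(no output)
```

View pics/p16.png

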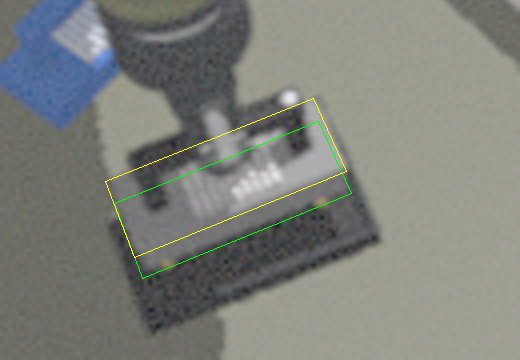

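The top outline matches the prediction to within 0.5 px, so lateral position, yaw and level are good. The lower edge shows about 3 px higher than drawn. That suggests a chamfered or inset bottom, since the underside height is known from the rest on the dock floor. I'll descend to an intermediate height and check again.

Request:
play_rows(deltas=[{"x":0,"y":0,"z":-15,"ax":0,"ay":0,"az":0,"fingers":0},{"x":0,"y":0,"z":-35,"ax":0,"ay":0,"az":0,"fingers":0},{"x":0,"y":0,"z":-55,"ax":0,"ay":0,"az":0,"fingers":0},{"x":0,"y":0,"z":-75,"ax":0,"ay":0,"az":0,"fingers":0},{"x":0,"y":0,"z":-85,"ax":0,"ay":0,"az":0,"fingers":0}])

```text
t: 12.07
tcp_pos: [541.2, 242.6, 139.3]
tool_rot: [-2.322, -2.116, 0.006]
force: [-0.8, -0.4, -3.5]
gripper_width: 16.9
```

Request:
play_rows(deltas=[{"x":0,"y":0,"z":0,"ax":0,"ay":0,"az":0,"fingers":0},{"x":0,"y":0,"z":0,"ax":0,"ay":0,"az":0,"fingers":0}])

```text
t: 12.23
tcp_pos: [542.3, 244.3, 141.9]
tool_rot: [2.321, 2.117, -0.001]
force: [-0.2, 0.2, -2.6]
gripper_width: 16.9
```

```bash
python3 -c "
from ck import *
ck('pics/p17.png',(335,130,80,100),f=6)
print([ctrl.observe()['tcp_pos'].round(1) for _ in range(2)])"
```

```text
[542.3 244.3 141.9] yaw -0.092 tilt 0.03 [-0.2  0.2 -2.6] 16.884974900207347 under z 90.08036181605418
[array([542.9, 244.9, 142.8]), array([542.9, 244.9, 142.8])]
```

View pics/p17.png

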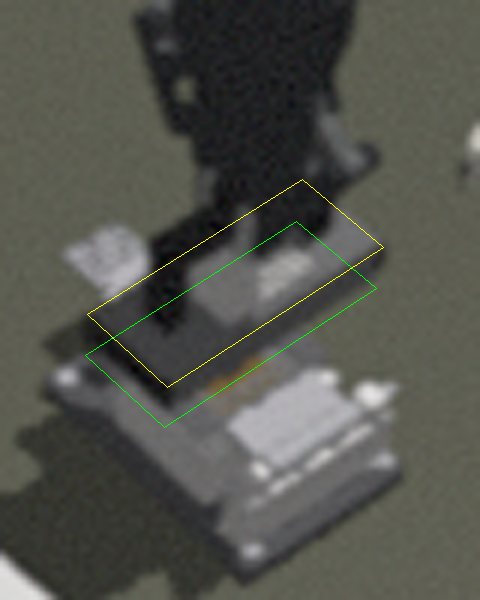

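Gap and alignment look as expected; final descent in small steps.

Request:
play_rows(deltas=[{"x":0,"y":0.5,"z":-5,"ax":0,"ay":0,"az":0,"fingers":0},{"x":0,"y":0.5,"z":-10,"ax":0,"ay":0,"az":0,"fingers":0},{"x":0,"y":0.5,"z":-15,"ax":0,"ay":0,"az":0,"fingers":0},{"x":0,"y":0.5,"z":-19,"ax":0,"ay":0,"az":0,"fingers":0},{"x":0,"y":0.5,"z":-21,"ax":0,"ay":0,"az":0,"fingers":0}])

```text
t: 12.7
tcp_pos: [541.6, 245.8, 119.8]
tool_rot: [-2.319, -2.119, 0.002]
force: [-0.3, 0.3, -2.6]
gripper_width: 16.7
```

Request:
play_rows(deltas=[{"x":0,"y":0,"z":0,"ax":0,"ay":0,"az":0,"fingers":0},{"x":0,"y":0,"z":0,"ax":0,"ay":0,"az":0,"fingers":0},{"x":0,"y":0,"z":0,"ax":0,"ay":0,"az":0,"fingers":0},{"x":0,"y":0,"z":0,"ax":0,"ay":0,"az":0,"fingers":0},{"x":0,"y":0,"z":0,"ax":0,"ay":0,"az":0,"fingers":0}])

```text
t: 13.12
tcp_pos: [542.2, 246.0, 120.9]
tool_rot: [2.319, 2.119, 0.001]
force: [0.0, 0.7, -2.3]
gripper_width: 16.9
```

```bash
python3 -c "
from ck import *
P=[]
for i in range(5):
    ctrl.get_image('top');P.append(ctrl.observe()['tcp_pos'])
print(np.mean(P,0),np.std(P,0))
ck('pics/p18.png',(335,130,80,100),f=6)"
```

```text
[542.06317949 245.95543349 120.7634172 ] [0.04473741 0.02335543 0.04864341]
[542.  245.9 120.7] yaw -0.09 tilt 0.01 [-0.3 -0.5 -2.2] 16.773939667790238 under z 68.89665949275374
```

View pics/p18.png

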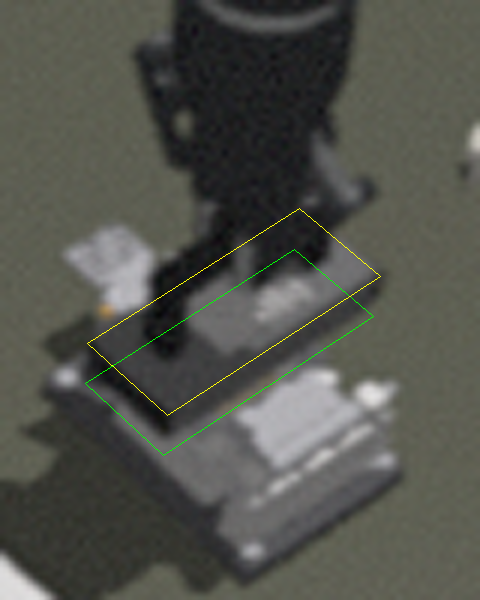

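TCP is steady at 120.8, yaw matches, and the lamp hovers over the window. Before the last few mm I'll settle the lower-edge question using the blue look-alike, which has the same shape and stands on the bench.

Run:
```python
import cv2,numpy as np
s=cv2.imread("pics/p13.png");t=cv2.imread("pics/top0.png")
def g(im,x0,y0,w,h,f):
    c=cv2.resize(im[y0:y0+h,x0:x0+w],None,fx=f,fy=f,interpolation=cv2.INTER_CUBIC)
    for k in range(0,w,10):
        cv2.line(c,(k*f,0),(k*f,h*f),(0,255,255),1);cv2.putText(c,str(x0+k),(k*f+2,9),0,.35,(255,255,255))
    for k in range(0,h,10):
        cv2.line(c,(0,k*f),(w*f,k*f),(0,255,255),1);cv2.putText(c,str(y0+k),(2,k*f+10),0,.35,(255,255,255))
    return c
cv2.imwrite("pics/bl.png",np.hstack([g(s,175,235,60,60,7),g(t,368,290,54,60,7)]))
```

```text
(no output)
```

View pics/bl.png

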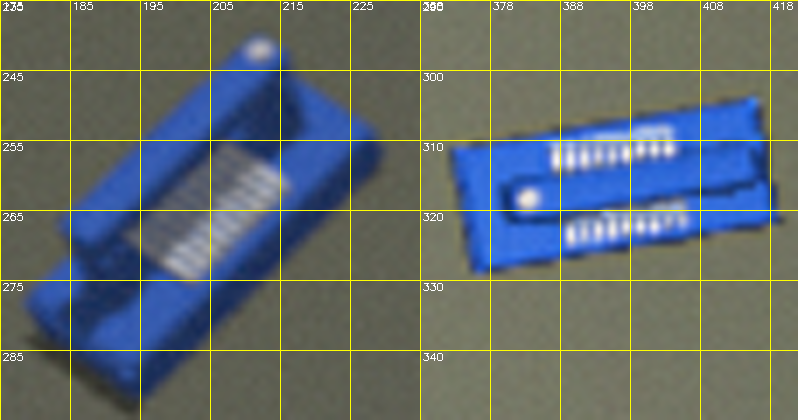

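Run:
```python
from h import *
for q in ((373,311),(416,304.5-.5),(418.5,321.5),(376,328.5)):
    p=onz("top",q,28)
    print(q,p.round(0),[proj("scene",(p[0],p[1],z)).round(1).tolist() for z in(28,12,0)])
```

```text
(373, 311) [ 406. -166.   28.] [[227.4, 253.5], [228.3, 256.8], [229.0, 259.3]]
(416, 304.0) [ 427. -297.   28.] [[191.6, 288.6], [193.0, 291.7], [193.9, 294.0]]
(418.5, 321.5) [ 374. -303.   28.] [[177.6, 277.2], [179.0, 280.4], [180.1, 282.7]]
(376, 328.5) [ 354. -174.   28.] [[212.9, 243.6], [213.9, 246.9], [214.7, 249.4]]
```

Run:
```python
from h import *
ims=[ctrl.get_image("scene")[:,:,::-1].astype(float) for _ in range(4)]
im=np.mean(ims,0)
c=np.clip(im**0.5*(255/255**0.5)*1.0,0,255).astype(np.uint8)
x0,y0,w,h,f=342,150,62,58,12
d=cv2.resize(c[y0:y0+h,x0:x0+w],None,fx=f,fy=f,interpolation=cv2.INTER_NEAREST)
d=d[:600]
for k in range(0,w,10):
    cv2.putText(d,str(x0+k),(k*f+2,9),0,.35,(0,0,255));cv2.line(d,(k*f,0),(k*f,10),(0,255,255),1)
for k in range(0,h,10):
    cv2.putText(d,str(y0+k),(2,k*f+10),0,.35,(0,0,255));cv2.line(d,(0,k*f),(10,k*f),(0,255,255),1)
cv2.imwrite("pics/p19.png",d)
o=ctrl.observe()["tcp_pos"];yaw=-.09;cs,sn=np.cos(yaw),np.sin(yaw)
for x,y in((-27,-65),(27,-65),(27,65),(-27,65)):
    print(x,y,[proj("scene",(o[0]+cs*x-sn*y,o[1]+sn*x+cs*y,o[2]-51.8+z)).round(1).tolist() for z in(28,0)])
```

```text
-27 -65 [[349.1, 186.8], [348.8, 193.4]]
27 -65 [[362.4, 198.8], [361.8, 205.4]]
27 65 [[397.9, 175.6], [396.7, 182.3]]
-27 65 [[384.5, 164.3], [383.6, 171.2]]
```

View pics/p19.png

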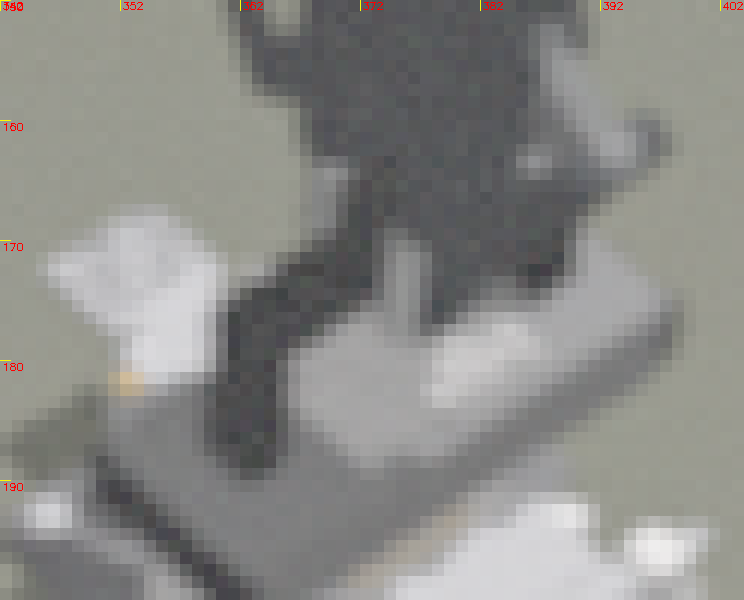

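Run:
```python
from h import *
ims=[ctrl.get_image("top")[:,:,::-1].astype(float) for _ in range(3)]
im=np.mean(ims,0)
c=np.clip(im**0.5*(255/255**0.5)*1.0,0,255).astype(np.uint8)
x0,y0,w,h,f=205,230,66,60,10
d=cv2.resize(c[y0:y0+h,x0:x0+w],None,fx=f,fy=f,interpolation=cv2.INTER_CUBIC)
for k in range(0,w,10):
    cv2.putText(d,str(x0+k),(k*f+2,9),0,.35,(0,0,255));cv2.line(d,(k*f,0),(k*f,600),(0,255,255),1)
for k in range(0,h,10):
    cv2.putText(d,str(y0+k),(2,k*f+10),0,.35,(0,0,255));cv2.line(d,(0,k*f),(660,k*f),(0,255,255),1)
o=ctrl.observe()["tcp_pos"];yaw=-.09;cs,sn=np.cos(yaw),np.sin(yaw)
for z,col in((28,(255,0,0)),(0,(0,255,0))):
    P=[proj("top",(o[0]+cs*x-sn*y,o[1]+sn*x+cs*y,o[2]-51.8+z)) for x,y in((-27,-65),(27,-65),(27,65),(-27,65))]
    print(np.round(P,1).tolist())
    cv2.polylines(d,[((np.array(P)-[x0,y0]+.5)*f).astype(int)],True,col,1)
cv2.imwrite("pics/p20.png",d)
```

```text
[[254.9, 275.2], [256.8, 257.0], [212.8, 253.2], [210.7, 271.4]]
[[255.9, 276.1], [257.8, 258.2], [214.5, 254.5], [212.5, 272.4]]
```

View pics/p20.png

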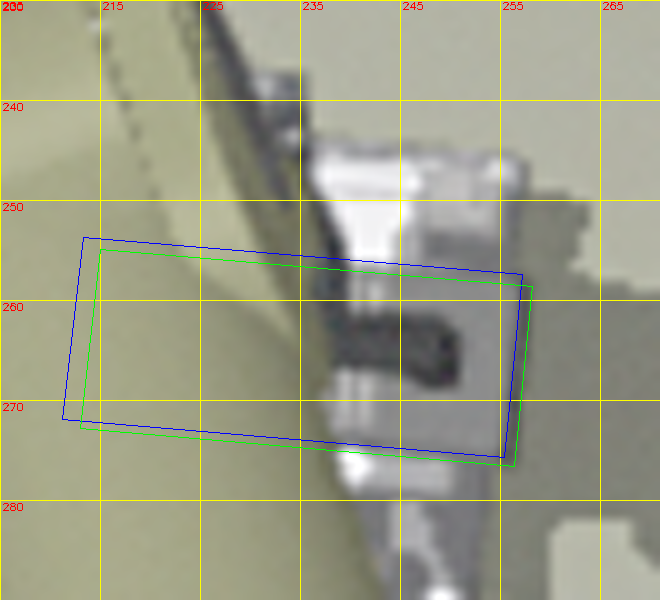

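The top view confirms lateral position and yaw: the lamp's end face lies at the predicted outline (257,275). Lowering 4.5 mm gives a nominal 8–9 mm gap, which stays within limits even if the visible lower edge is the true underside.

Request:
play_rows(deltas=[{"x":0,"y":0,"z":-1.5,"ax":0,"ay":0,"az":0,"fingers":0},{"x":0,"y":0,"z":-3,"ax":0,"ay":0,"az":0,"fingers":0},{"x":0,"y":0,"z":-4.5,"ax":0,"ay":0,"az":0,"fingers":0},{"x":0,"y":0,"z":-4.5,"ax":0,"ay":0,"az":0,"fingers":0},{"x":0,"y":0,"z":-4.5,"ax":0,"ay":0,"az":0,"fingers":0}])

```text
t: 14.18
tcp_pos: [541.8, 245.9, 115.9]
tool_rot: [-2.319, -2.119, 0.001]
force: [0.9, -0.0, -2.8]
gripper_width: 17.0
```

Request:
play_rows(deltas=[{"x":0,"y":0,"z":0,"ax":0,"ay":0,"az":0,"fingers":0},{"x":0,"y":0,"z":0,"ax":0,"ay":0,"az":0,"fingers":0},{"x":0,"y":0,"z":0,"ax":0,"ay":0,"az":0,"fingers":0},{"x":0,"y":0,"z":0,"ax":0,"ay":0,"az":0,"fingers":0},{"x":0,"y":0,"z":0,"ax":0,"ay":0,"az":0,"fingers":0}])

```text
t: 14.6
tcp_pos: [542.0, 245.9, 116.2]
tool_rot: [2.319, 2.119, 0.0]
force: [0.5, 0.7, -2.4]
gripper_width: 17.1
```

```bash
python3 -c "
from ck import *
P=[]
for i in range(3):
    ctrl.get_image('top');P.append(ctrl.observe()['tcp_pos'])
print(np.mean(P,0),np.std(P,0))
ck('pics/p21.png',(335,130,80,100),f=6)
cv2.imwrite('pics/p22.png',ctrl.get_image('scene')[:,:,::-1])"
```

```text
[541.98441496 245.92764587 116.14374677] [0.00248222 0.01700563 0.00557471]
[542.  245.9 116.2] yaw -0.09 tilt 0.01 [-0.3  0.1 -2.8] 16.619419236052543 under z 64.35065113436572
```

View pics/p21.png

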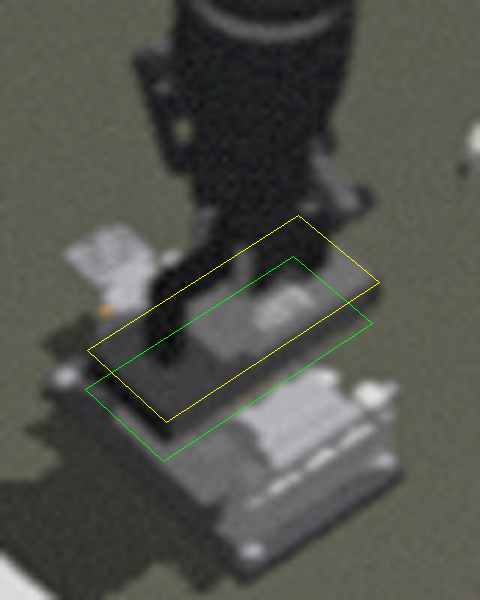

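View pics/p22.png

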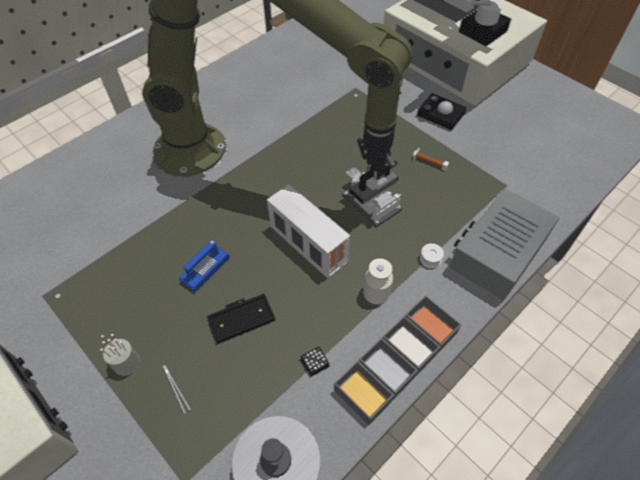

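The lamp is steady over the window. The load is still about 2.6 N, which is the lamp's weight alone, so it touches nothing. The magazine and bystanders are unmoved. Handing in.

```bash
python3 -c "
from station import ctrl
print(ctrl.job_done())"
```

```text
the job is handed in; nothing more can be done
None
```

I closed the window clamp, lifted the grey lamp from its dock by the handle, carried it over the magazine and handed the job in with the lamp held over the window. No verdict was reported.

- **Clamp:** I pushed it down at about 0.6 rad/s. It met its stop with 5.4 N at a height of 56 mm, and it looked flat in both camera views afterwards.
- **Carry:** The lamp's underside was about 173 mm above the bench while it crossed the magazine.
- **Final pose:** The tool stood at (542.0, 245.9, 116.1) mm, and the window centre measured about (541.8, 245.5). Yaw is –0.09 rad, the same as the holder, and the tool's tilt is about 0.01°. The nominal gap to the clamp is 8 mm.
- **Contact and bystanders:** The load stayed at about 2.6 N, which is the lamp's weight alone, so nothing was touching. The last scene picture showed the magazine and bystanders in place.

One check disagreed. The lamp's lower edge showed 2 to 4 pixels (about 8 to 15 mm) higher in the scene view than its nominal 28 mm height predicts. The blue look-alike showed nearly its full height, so I could not explain the difference. I chose the final height so that a gap up to about 12 mm larger would still just fit the 3 to 20 mm limit. If the true difference were at the 15 mm end, the lamp would sit too high.

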